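# Put the microscope objectives back on their own stands

## Task

The four capped microscope objectives are all on the wrong stands: swap them round until each stands upright in the dish of the stand of its own colour. The grey stand is free for parking one on the way; never stand an objective on the bare bench, tip it over or drop it. Leave the brown oil bottle where it is.

Things in the scene. Friction and masses are not known exactly. Their poses are not given: they have to be found in the camera images.
- objective_red: microscope objective, an upright knurled steel barrel with a red cap on top and a red band near its foot; round, 30 mm in diameter all the way up except the cap's top 4 mm, which narrows to 25 mm, 50 mm tall with its cap, about 0.1 to 0.2 kg. Loose. Origin: centre of its underside; z up along the barrel. At the start it stands on a stand of another colour.
- objective_yellow: microscope objective, an upright knurled steel barrel with a yellow cap on top and a yellow band near its foot; round, 30 mm in diameter all the way up except the cap's top 4 mm, which narrows to 25 mm, 55 mm tall with its cap, about 0.1 to 0.2 kg. Loose. Origin: centre of its underside; z up along the barrel. At the start it stands on a stand of another colour.
- objective_green: microscope objective, an upright knurled steel barrel with a green cap on top and a green band near its foot; round, 30 mm in diameter all the way up except the cap's top 4 mm, which narrows to 25 mm, 60 mm tall with its cap, about 0.1 to 0.2 kg. Loose. Origin: centre of its underside; z up along the barrel. At the start it stands on a stand of another colour.
- objective_blue: microscope objective, an upright knurled steel barrel with a blue cap on top and a blue band near its foot; round, 30 mm in diameter all the way up except the cap's top 4 mm, which narrows to 25 mm, 65 mm tall with its cap, about 0.1 to 0.2 kg. Loose. Origin: centre of its underside; z up along the barrel. At the start it stands on a stand of another colour.
- stand_red: red round plastic stand, a shallow dish fixed to the bench: 72 mm outer diameter, flat floor 12 mm above the bench and 52 mm wide inside, rim 10 mm thick rising to 18 mm above the bench. Origin: centre of its underside, at bench height; z up. The red objective belongs on it; at the start another one stands there.
- stand_yellow: yellow round plastic stand, a shallow dish fixed to the bench: 72 mm outer diameter, flat floor 12 mm above the bench and 52 mm wide inside, rim 10 mm thick rising to 18 mm above the bench. Origin: centre of its underside, at bench height; z up. The yellow objective belongs on it; at the start another one stands there.
- stand_green: green round plastic stand, a shallow dish fixed to the bench: 72 mm outer diameter, flat floor 12 mm above the bench and 52 mm wide inside, rim 10 mm thick rising to 18 mm above the bench. Origin: centre of its underside, at bench height; z up. The green objective belongs on it; at the start another one stands there.
- stand_blue: blue round plastic stand, a shallow dish fixed to the bench: 72 mm outer diameter, flat floor 12 mm above the bench and 52 mm wide inside, rim 10 mm thick rising to 18 mm above the bench. Origin: centre of its underside, at bench height; z up. The blue objective belongs on it; at the start another one stands there.
- stand_grey: grey round plastic stand, a shallow dish fixed to the bench: 72 mm outer diameter, flat floor 12 mm above the bench and 52 mm wide inside, rim 10 mm thick rising to 18 mm above the bench. Origin: centre of its underside, at bench height; z up. Free at the start; belongs to no objective.
- oil_bottle: small brown glass bottle with a white cap, loose, upright among the stands, 32 mm in diameter, 75 mm tall. Origin: centre of its underside; z up. Not to be moved.

How it is judged:
By the outcome, as a careful person would: the job done as asked, in the order asked, and still so for the second after the job is handed in, with the robot touching nothing.
It also fails if it takes over 144 s, if anything falls off the work surface, if the arm or the gripper's body presses on something with over 40 N, if the wrist force passes 120 N, or if a joint passes its speed limit or range.

## Robot

A 6-joint arm with a two-finger parallel gripper is mounted at the origin on the work surface. World frame = base frame: x ahead of the robot, y to its left, z up, the work surface at z = 0. Lengths are in mm, angles in rad, forces in N, time in s.
With the tool pointing down it reaches from about 250 to 775 mm from the base axis. Payload 4 kg.
Tool frame: the origin (TCP) lies midway between the tips of the shut fingers; the grasp point (between the pads) lies 19 mm behind it; z points along the fingers, y is the direction in which the jaws open and shut (so a half turn about z gives the same grasp; the last joint's range is limited). The gripper opens to 85 mm and grips with 20 to 120 N. Pads are 22 mm wide; open, the fingers measure 114 mm over their backs; the gripper's body (76 mm by 85 mm) begins 54 mm behind the grasp point. The pads swing forward as they close: fully open they stand 13 mm farther back than shut.
Start: joints at [1.152, 0.087, 1.371, -0, 1.684, -0.103], TCP at [170.826, 522.815, 231.341] pointing down, gripper open.
Joint ranges: [-3.1, 3.1], [-0.76, 2.03], [0.27, 2.55], [-1.08, 4.22], [0.17, 2.65], [-2.57, 2.57]. Speed limits (rad/s): [2.79, 2.79, 3.14, 3.14, 3.14, 3.14].

## Interface

Orientations are given as [roll, pitch, yaw] about the fixed x, y, z axes, in that order (R = Rz(yaw) Ry(pitch) Rx(roll)).
In Python, from workcell import robot, optics gives the robot as it stands. The module is installed in compiled form; this text tells all that it offers.
- The arm moves only by the shell command python3 -m jog 'ROWS'. ROWS is JSON, a list of rows, each an object with "jaw": the opening, from 0 (shut) to 1 (fully open); "offset": the shift along the tool's x, y, z as a fraction of full scale, a list of three; "twist": the turn about the tool's z as a fraction of full scale. In form: [{"jaw": jaw, "offset": [tx, ty, tz], "twist": twist}, ...]. A call has 1 to 8 rows; each row shifts and turns the pose as measured when the row begins, along the tool's axes as they then stand; what a row does not reach is not made up. Full scale, the value 1, is 0.02 m for a shift and 6 degrees for a turn. A row lasts 1/12 s, in which the tool goes at most 41.7 mm and 7.16 degrees, less where a joint would pass 70% of its speed; a pose out of reach is approached as far as the arm can. A call with a number of a shift or a turn outside -1 to 1 is refused whole. A call with a gripper value outside its range is refused whole. The fingers move at their own pace and stop on an object; the grip force is fixed at half the most. Time passes only in rows, so rows that do not move let the fingers close. It gives the time, the measured TCP pose, the force and the opening at its end, in the units of the state.
- robot.observe(): the state, without advancing time (a new reading comes with each control period).
- optics.read_camera(name): name is "side" or "top" or "wrist"; returns a dict with "pixels" (384x512x3 uint8, red, green, blue), "fx", "fy", "cx", "cy" (pixels), "rvec" (rotation vector, rad) and "tvec" (3), from world to camera coordinates, as OpenCV has them. Camera axes: x right, y down, z forward; pixel columns grow to the right and rows downward; lengths in mm; the calibration is good to about 2 mm. A picture is of the moment at which its call begins. There is no depth.
- robot.sign_off(): hands the job in, once; it reports no verdict.
The state is a dict: "time": time; "q": joint angles; "joint_velocities": joint speeds; "joint_torque": joint torques, N m; "tcp_pos": TCP position; "orientation": TCP orientation; "force": force on the tool from outside, world axes, zero at the start; "torque": the same for the moment, N m; "gripper_width": finger opening in mm.
Only numpy, scipy, OpenCV 4.12 (cv2) and the standard library are available. Lean on these libraries where they do the work, as an engineer would, in place of code of your own. Each camera call takes 0.05 s, during which the arm holds its last target.

## Working session

There is one attempt and no reset: what is moved stays moved. The work goes in short steps, Python scripts to look and compute and a shell command to move; the robot and the scene stay as the last step left them, time stands still between calls to the robot, and variables do not carry over. Pictures are saved under pics/ and viewed, and the job is handed in when it is done.

```bash
mkdir -p pics; cat > h.py <<'E'
import numpy as np, cv2
from workcell import robot, optics
def cam(n):
    d=optics.read_camera(n); R=cv2.Rodrigues(np.array(d["rvec"],float))[0]
    return d,R,np.array(d["tvec"],float).ravel()
def ray(d,R,t,u,v,z):
    r=R.T@np.array([(u-d["cx"])/d["fx"],(v-d["cy"])/d["fy"],1.]); c=-R.T@t
    return c+r*(z-c[2])/r[2]
def proj(d,R,t,p):
    c=R@np.array(p,float)+t; return d["fx"]*c[0]/c[2]+d["cx"],d["fy"]*c[1]/c[2]+d["cy"]
def save(d,n): cv2.imwrite("pics/"+n+".png",d["pixels"][:,:,::-1])
E
python3 - <<'E'
from h import *
for n in("side","top","wrist"):
    d,R,t=cam(n); save(d,n+"0"); print(n,-R.T@t,R[2],d["fx"])
print(robot.observe())
E
```

```text
side [ 273.41557925 -725.01217664  656.0821283 ] [ 0.26699979  0.73814425 -0.61955967] 477.81391147708626
top [448.87810346  12.78280099 772.91086206] [ 0.12055394 -0.03643282 -0.992038  ] 390.326389929615
wrist [ 99.64726021 546.10134795 371.61146886] [ 0.27834226 -0.09318368 -0.95595104] 308.1280575558472
{'time': 0.15, 'q': array([ 1.15188098e+00,  8.78083296e-02,  1.37193510e+00, -4.01369761e-06,
        1.68360302e+00, -1.03099669e-01]), 'joint_velocities': array([ 0.00205276, -0.00320291, -0.00594231, -0.00068322, -0.00025846,
        0.00047567]), 'joint_torque': array([ 1.82877269e-03, -3.52373421e+01, -3.13679910e+01, -1.24428943e-04,
        8.06509604e-03,  1.10767800e-05]), 'tcp_pos': array([170.67109566, 522.43793061, 230.38118665]), 'orientation': array([-3.13984776e+00, -1.76527385e-04,  2.82577637e+00]), 'force': array([ 0.20722543,  0.37324931, -0.53563667]), 'torque': array([-0.01090102, -0.01819922, -0.01034299]), 'gripper_width': 85.13697858800371}
```

View pics/top0.png

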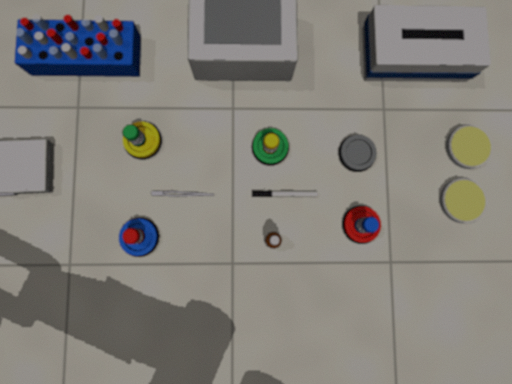

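View pics/side0.png

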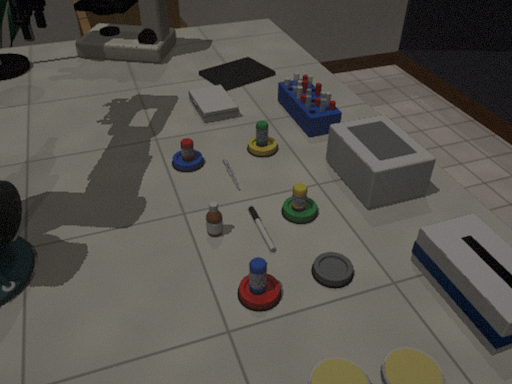

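The top view shows red on blue (~138,236), blue on red (~362,224), green on yellow (~141,139) and yellow on green (~270,145). Grey (357,152) is empty and the bottle is at (273,240). So there are two swaps to make via grey.

```bash
cat > meas.py <<'E'
from h import *
H={'red':50,'yellow':55,'green':60,'blue':65}
def hue(px):
    h=cv2.cvtColor(px,cv2.COLOR_RGB2HSV); return h[...,0].astype(int),h[...,1],h[...,2]
def masks(px):
    h,s,v=hue(px); ok=(s>110)&(v>60)
    return {'red':ok&((h<8)|(h>172)),'yellow':ok&(h>20)&(h<36),'green':ok&(h>45)&(h<85),'blue':ok&(h>100)&(h<128)}
def blobs(m,amin):
    n,l,st,c=cv2.connectedComponentsWithStats(m.astype(np.uint8))
    return [(st[i,4],c[i],st[i,:4],l==i) for i in range(1,n) if st[i,4]>=amin]
E
python3 - <<'E'
from meas import *
for n in("top","side"):
    d,R,t=cam(n); M=masks(d["pixels"]); print(n)
    for k in M:
        for a,c,b,l in blobs(M[k],25):
            cnt=max(cv2.findContours(l.astype(np.uint8),cv2.RETR_EXTERNAL,cv2.CHAIN_APPROX_NONE)[0],key=len)
            (u,v),r=cv2.minEnclosingCircle(cnt); e=cv2.fitEllipse(cnt)
            print(k,a,b,"circ",round(u,1),round(v,1),round(r,1),"ell",np.round(e[0],1),np.round(e[1],1),"z18",ray(d,R,t,*e[0],14)[:2].round(),"ztop",ray(d,R,t,*e[0],10+H[k])[:2].round())
E
```

```text
top
red 78 [64 15 12 15] circ 70.0 22.0 8.6 ell [69.3 20.5] [ 6.2 17.1] z18 [886. 370.] ztop [859. 349.]
red 57 [21 18  9 11] circ 25.5 23.0 6.1 ell [25.1 22. ] [ 6.3 11.2] z18 [881. 458.] ztop [855. 431.]
red 62 [113  19   8  11] circ 117.5 24.0 5.6 ell [116.9  23.6] [ 6.6 10.6] z18 [881. 275.] ztop [854. 259.]
red 66 [48 30 12 13] circ 53.5 36.0 8.1 ell [53.2 35.2] [ 6.3 15.6] z18 [854. 401.] ztop [829. 377.]
red 55 [97 34  9 10] circ 101.5 38.5 5.7 ell [101.3  38. ] [ 6.1 10.7] z18 [849. 305.] ztop [825. 287.]
red 57 [81 48  9 10] circ 85.5 52.5 5.7 ell [85.2 52. ] [ 6.4 10.6] z18 [819. 335.] ztop [797. 316.]
red 724 [344 206  37  37] circ 362.1 223.9 18.6 ell [362.  224.1] [35.6 36.6] z18 [ 471. -214.] ztop [ 470. -201.]
red 189 [124 229  16  14] circ 131.2 236.0 8.0 ell [131.1 235.7] [14.  15.4] z18 [451. 232.] ztop [451. 218.]
yellow 775 [123 121  37  37] circ 141.0 138.8 18.7 ell [141.7 139.3] [34.5 35.5] z18 [640. 217.] ztop [627. 204.]
yellow 1010 [453 128  36  36] circ 470.5 145.9 18.9 ell [470.6 145.7] [34.2 37. ] z18 [ 628. -443.] ztop [ 616. -412.]
yellow 209 [263 133  1
[... 1752 characters left out ...]
18 [ 528. -403.] ztop [ 508. -428.]
green 44 [257 121  10   7] circ 261.5 123.5 4.5 ell [261.5 123.6] [5.4 8.6] z18 [675. 317.] ztop [640. 226.]
green 244 [283 197  34  21] circ 299.5 207.5 16.6 ell [299.7 206.2] [19.  30.5] z18 [631. -32.] ztop [600. -92.]
blue 432 [279  81  62  38] circ 309.5 98.0 34.0 ell [310.8  97.3] [28.8 56.3] z18 [865. 413.] ztop [809. 305.]
blue 30 [311  92   9   7] circ 314.5 95.0 4.6 ell [314.   94.9] [6. 9.] z18 [881. 424.] ztop [823. 315.]
blue 213 [173 150  29  17] circ 187.0 158.0 14.3 ell [186.8 157.4] [15.5 26.7] z18 [450. 225.] ztop [433. 134.]
blue 193 [250 258  16  16] circ 257.5 265.5 8.5 ell [257.2 264.8] [13.9 16. ] z18 [ 489. -160.] ztop [ 468. -213.]
```

```bash
python3 - <<'E'
from h import *
d=optics.read_camera("top"); p=d["pixels"][110:265,100:400]
cv2.imwrite("pics/topz.png",cv2.resize(p[:,:,::-1],None,fx=2.6,fy=2.6,interpolation=cv2.INTER_CUBIC))
E
```

```text
(no output)
```

View pics/topz.png

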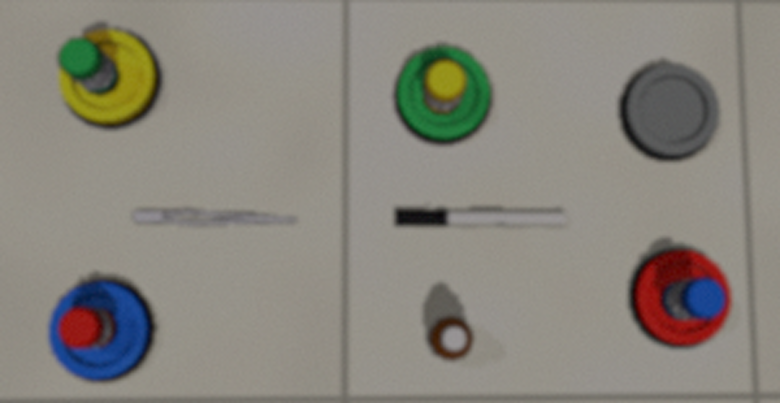

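```bash
python3 - <<'E'
from meas import *
d,R,t=cam("top"); h,s,v=hue(d["pixels"])
g=d["pixels"].astype(int)
sub=(v<125)&(s<50); m=np.zeros_like(sub); m[125:180,330:385]=sub[125:180,330:385]
for a,c,b,l in blobs(m,100): 
    cnt=max(cv2.findContours(l.astype(np.uint8),cv2.RETR_EXTERNAL,cv2.CHAIN_APPROX_NONE)[0],key=len)
    e=cv2.fitEllipse(cnt); print("grey",a,b,e,ray(d,R,t,*e[0],14))
print("bottle",ray(d,R,t,274.2,240,75))
d,R,t=cam("side"); print("side grey",ray(d,R,t,333,268,18)); print("bottle",ray(d,R,t,214,206,75))
save(d,"s1")
E
python3 -m jog '[{"jaw":1,"offset":[0,0,0],"twist":-1},{"jaw":1,"offset":[0,0,0],"twist":-1},{"jaw":1,"offset":[0,0,0],"twist":-1}]'
```

```text
grey 1240 [337 132  40  41] ((356.5790100097656, 152.56240844726562), (38.06275939941406, 39.69978332519531), 133.2575225830078) [ 613.80171129 -208.78724351   14.        ]
bottle [442.00884436 -37.4927025   75.        ]
side grey [ 614.00080625 -215.7280535    18.        ]
bottle [443.07080777 -43.63714706  75.        ]
time: 0.65
tcp_pos: [170.8, 522.7, 231.1]
orientation: [-3.141, -0.0, -3.131]
force: [0.4, -0.4, 0.6]
gripper_width: 85.5
```

```bash
python3 -m jog '[{"jaw":1,"offset":[-0.8,-1,0.1],"twist":0},{"jaw":1,"offset":[-0.8,-1,0.1],"twist":0},{"jaw":1,"offset":[-0.8,-1,0.1],"twist":0},{"jaw":1,"offset":[-0.8,-1,0.1],"twist":0},{"jaw":1,"offset":[-0.8,-1,0.1],"twist":0},{"jaw":1,"offset":[-0.8,-1,0.1],"twist":0},{"jaw":1,"offset":[-0.8,-1,0.1],"twist":0},{"jaw":1,"offset":[-0.8,-1,0.1],"twist":0}]'
python3 -m jog '[{"jaw":1,"offset":[-0.8,-1,0.1],"twist":0},{"jaw":1,"offset":[-0.8,-1,0.1],"twist":0},{"jaw":1,"offset":[-0.8,-1,0.1],"twist":0},{"jaw":1,"offset":[-0.8,-1,0.1],"twist":0},{"jaw":1,"offset":[-0.8,-1,0.1],"twist":0},{"jaw":1,"offset":[-0.8,-1,0.1],"twist":0},{"jaw":1,"offset":[-0.8,-1,0.1],"twist":0},{"jaw":1,"offset":[-0.8,-1,0.1],"twist":0}]'
```

```text
time: 1.32
tcp_pos: [302.9, 362.6, 214.3]
orientation: [3.138, -0.0, -3.116]
force: [-0.1, -0.3, 0.0]
gripper_width: 85.5
time: 1.98
tcp_pos: [440.5, 197.2, 198.6]
orientation: [3.136, 0.004, -3.115]
force: [-0.6, -0.2, -0.6]
gripper_width: 85.5
```

```bash
python3 -m jog '[{"jaw":1,"offset":[-0.8,-1,0.1],"twist":0.2},{"jaw":1,"offset":[-0.8,-1,0.1],"twist":0},{"jaw":1,"offset":[-0.8,-1,0.1],"twist":0},{"jaw":1,"offset":[-0.8,-1,0.1],"twist":0},{"jaw":1,"offset":[-0.8,-1,0.1],"twist":0},{"jaw":1,"offset":[-0.8,-1,0.1],"twist":0},{"jaw":1,"offset":[-0.8,-1,0.1],"twist":0},{"jaw":1,"offset":[-0.8,-1,0.1],"twist":0}]'
python3 -m jog '[{"jaw":1,"offset":[-0.6,-0.9,0.5],"twist":0},{"jaw":1,"offset":[-0.6,-0.9,0.5],"twist":0},{"jaw":1,"offset":[-0.5,-0.6,0.5],"twist":0},{"jaw":1,"offset":[0,0,0.5],"twist":0},{"jaw":1,"offset":[0,0,0],"twist":0}]'
python3 - <<'E'
from h import *
for n in("wrist","side"):
    d,R,t=cam(n); save(d,n+"1")
E
```

```text
time: 2.65
tcp_pos: [575.4, 28.8, 182.5]
orientation: [3.135, 0.006, -3.139]
force: [-0.2, -0.1, 0.6]
gripper_width: 85.6
time: 3.07
tcp_pos: [614.4, -26.8, 140.2]
orientation: [3.136, 0.008, 3.138]
force: [-1.3, 0.6, -0.2]
gripper_width: 85.2
```

View pics/wrist1.png

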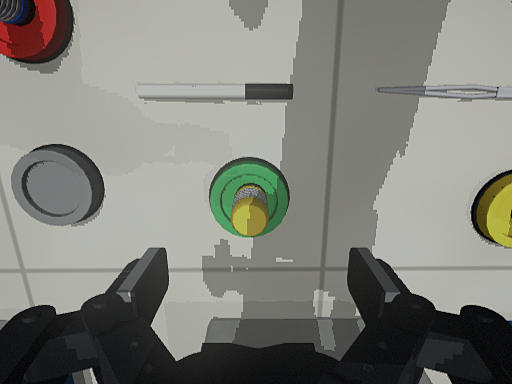

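View pics/side1.png

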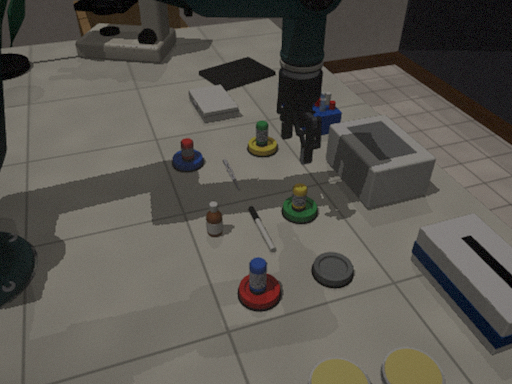

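The wrist view shows the yellow cap at (249,218) on the green stand (249,197), with grey at (57,185). I'll measure from this closer view.

```bash
cat > w.py <<'E'
from meas import *
import sys
def ell(l):
    cnt=max(cv2.findContours(l.astype(np.uint8),cv2.RETR_EXTERNAL,cv2.CHAIN_APPROX_NONE)[0],key=len)
    return cv2.fitEllipse(cv2.convexHull(cnt))
d,R,t=cam("wrist"); M=masks(d["pixels"]); c=-R.T@t
h,s,v=hue(d["pixels"]); M['grey']=(s<40)&(v>60)&(v<155)
print("cam",c.round(1), "state",robot.observe()["tcp_pos"].round(1),robot.observe()["orientation"].round(3),robot.observe()["gripper_width"].round(1))
for k in M:
    if k=='grey' and len(sys.argv)<2: continue
    for a,cc,b,l in blobs(M[k],300):
        e=ell(l)
        if k=='grey' and abs(e[1][1]-90)>20: continue
        f=b[0]==0 or b[1]==0 or b[0]+b[2]>=512
        print(k,a,b,"CUT" if f else "","ell",np.round(e[0],1),np.round(e[1],1),"stand z16",ray(d,R,t,*e[0],16)[:2].round(1),"cap",ray(d,R,t,*e[0],9+H.get(k,0))[:2].round(1))
E
python3 w.py g
```

```text
Traceback (most recent call last):
  File "w.py", line 8, in <module>
    print("cam",c.round(1), "state",robot.observe()["tcp_pos"].round(1),robot.observe()["orientation"].round(3),robot.observe()["gripper_width"].round(1))
                                                                                                                ^^^^^^^^^^^^^^^^^^^^^^^^^^^^^^^^^^^^^^
AttributeError: 'float' object has no attribute 'round'
```

```bash
sed -i 's/,robot.observe()\["gripper_width"\].round(1)//' w.py; python3 w.py g
```

```text
cam [538.5 -26.2 283.8] state [615.5 -25.6 144. ] [3.137 0.015 3.14 ]
red 2573 [ 0  0 68 58] CUT ell [33.1 27.7] [57.5 77.3] stand z16 [ 489.1 -199. ] cap [ 497.  -171.2]
yellow 2069 [474 171  38  74] CUT ell [519.4 206.5] [73.7 93.6] stand z16 [638.8 218.3] cap [620.9 174.4]
yellow 1156 [229 194  39  39]  ell [248.  213.1] [38.1 38.6] stand z16 [644.3 -34.1] cap [625.3 -32.7]
green 2591 [209 161  78  73]  ell [247.6 197.1] [72.4 76.7] stand z16 [628.5 -34.3] cap [610.7 -32.7]
grey 753 [228   0  39  30] CUT ell [245.2 -16.3] [41.2 90.5] stand z16 [460.  -33.9] cap [457.9 -34.1]
grey 4959 [ 12 145  92  79]  ell [ 58.1 184.5] [74.8 97.1] stand z16 [ 615.8 -205. ] cap [ 617.8 -209.7]Traceback (most recent call last):
  File "w.py", line 12, in <module>
    e=ell(l)
  File "w.py", line 5, in ell
    return cv2.fitEllipse(cv2.convexHull(cnt))
           ~~~~~~~~~~~~~~^^^^^^^^^^^^^^^^^^^^^
cv2.error: OpenCV(4.12.0) /io/opencv/modules/imgproc/src/shapedescr.cpp:361: error: (-201:Incorrect size of input array) There should be at least 5 points to fit the ellipse in function 'fitEllipseNoDirect'
```

```bash
python3 -m jog '[{"jaw":1,"offset":[-0.45,-0.4,0.5],"twist":0},{"jaw":1,"offset":[0,0,1],"twist":0},{"jaw":1,"offset":[0,0,1],"twist":0},{"jaw":1,"offset":[0,0,1],"twist":0},{"jaw":1,"offset":[0,0,0],"twist":0},{"jaw":1,"offset":[0,0,0],"twist":0}]'
```

```text
time: 3.77
tcp_pos: [631.2, -31.9, 78.1]
orientation: [3.14, 0.03, -3.137]
force: [-0.1, -0.1, 0.7]
gripper_width: 85.3
```

```bash
python3 -m jog '[{"jaw":1,"offset":[0.3,-0.1,0.4],"twist":0},{"jaw":1,"offset":[0,0,0.4],"twist":0},{"jaw":1,"offset":[0,0,0.4],"twist":0},{"jaw":1,"offset":[0,0,0.4],"twist":0},{"jaw":1,"offset":[0,0,0],"twist":0}]'
```

```text
time: 4.18
tcp_pos: [628.3, -34.2, 47.6]
orientation: [3.141, 0.038, -3.136]
force: [-0.3, -1.1, -1.0]
gripper_width: 85.6
```

```bash
python3 -c "
from workcell import robot
s=robot.observe(); print(s['tcp_pos'],s['orientation'],s['q'])"
```

```text
[628.27864317 -34.21164734  47.62828324] [ 3.14131658  0.03754894 -3.13574165] [-0.14759087  0.33452189  1.45020115  0.00620493  1.31980823 -1.72567307]
```

```bash
python3 -m jog '[{"jaw":1,"offset":[0.1,0,0.3],"twist":0},{"jaw":1,"offset":[0.1,0,0.3],"twist":0},{"jaw":1,"offset":[0.05,0,0.3],"twist":0},{"jaw":1,"offset":[0,0,0],"twist":0},{"jaw":1,"offset":[0,0,0],"twist":0}]'
```

```text
time: 4.6
tcp_pos: [623.8, -34.3, 27.7]
orientation: [3.141, 0.038, -3.136]
force: [0.3, -0.1, -0.5]
gripper_width: 85.2
```

```bash
python3 -m jog '[{"jaw":1,"offset":[-0.08,0,0],"twist":0},{"jaw":0,"offset":[0,0,0],"twist":0},{"jaw":0,"offset":[0,0,0],"twist":0},{"jaw":0,"offset":[0,0,0],"twist":0},{"jaw":0,"offset":[0,0,0],"twist":0},{"jaw":0,"offset":[0,0,0],"twist":0},{"jaw":0,"offset":[0,0,0],"twist":0},{"jaw":0,"offset":[0,0,0],"twist":0}]'
```

```text
time: 5.27
tcp_pos: [626.8, -34.3, 29.6]
orientation: [-3.141, 0.041, -3.136]
force: [-0.2, 0.5, -2.5]
gripper_width: 28.6
```

```bash
python3 -m jog '[{"jaw":0,"offset":[0,0,0],"twist":0},{"jaw":0,"offset":[0,0,0],"twist":0}]'; python3 -c "
from h import *
d,R,t=cam('side');save(d,'s2')
d,R,t=cam('wrist');save(d,'w2')"
```

```text
time: 5.43
tcp_pos: [626.6, -34.3, 29.1]
orientation: [-3.142, 0.041, -3.136]
force: [0.1, 0.4, 0.2]
gripper_width: 28.8
```

View pics/w2.png

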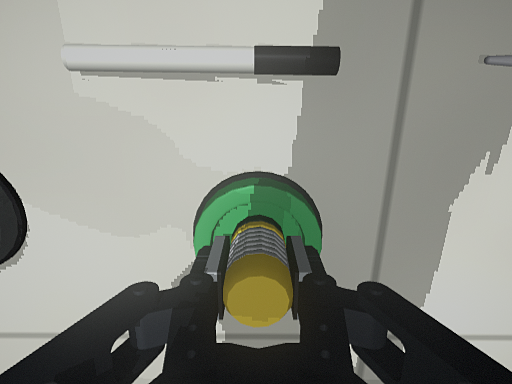

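```bash
python3 -m jog '[{"jaw":0,"offset":[0,0,-0.4],"twist":0},{"jaw":0,"offset":[0,0,-0.5],"twist":0},{"jaw":0,"offset":[0,0,-0.5],"twist":0},{"jaw":0,"offset":[0,0,-0.5],"twist":0},{"jaw":0,"offset":[0,0,-0.5],"twist":0},{"jaw":0,"offset":[0,0,-0.5],"twist":0},{"jaw":0,"offset":[0,0,0],"twist":0}]'
```

```text
time: 6.12
tcp_pos: [624.1, -34.4, 94.1]
orientation: [-3.141, 0.041, -3.136]
force: [0.9, 0.4, 0.2]
gripper_width: 28.4
```

```bash
python3 -m jog '[{"jaw":0,"offset":[0,-0.5,0],"twist":0},{"jaw":0,"offset":[0,-0.9,0],"twist":0},{"jaw":0,"offset":[0.1,-0.9,0],"twist":0},{"jaw":0,"offset":[0.1,-0.9,0],"twist":0},{"jaw":0,"offset":[0.1,-0.9,0],"twist":0},{"jaw":0,"offset":[0,-0.9,0],"twist":0},{"jaw":0,"offset":[0,-0.9,0],"twist":0},{"jaw":0,"offset":[0,-0.9,0],"twist":0}]'
```

```text
time: 6.78
tcp_pos: [618.3, -176.2, 94.3]
orientation: [-3.141, 0.042, -3.129]
force: [0.5, -0.1, -1.6]
gripper_width: 28.6
```

```bash
python3 -m jog '[{"jaw":0,"offset":[0.1,-0.9,0],"twist":0},{"jaw":0,"offset":[0,-0.6,0],"twist":0},{"jaw":0,"offset":[0,0,0],"twist":0},{"jaw":0,"offset":[0,0,0],"twist":0}]';  python3 -c "
from h import *
d,R,t=cam('wrist');save(d,'w3')
d,R,t=cam('side');save(d,'s3')"
```

```text
time: 7.12
tcp_pos: [614.4, -214.2, 91.8]
orientation: [-3.14, 0.038, -3.136]
force: [0.7, 0.1, -1.5]
gripper_width: 28.5
```

View pics/w3.png

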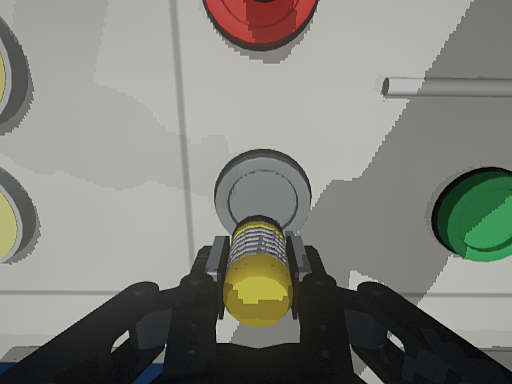

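View pics/s3.png

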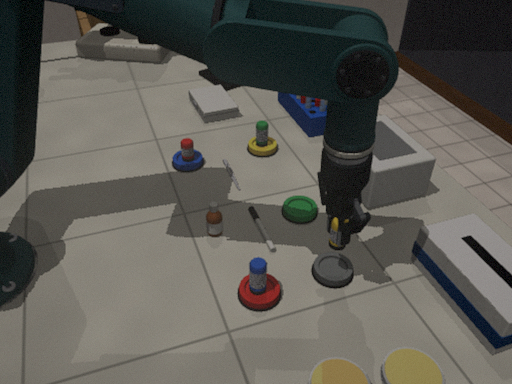

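The wrist view shows the grey dish centred near (262,200), with the held objective above it. I'll cast a ray onto that centre.

```bash
python3 -c "
from h import *
d,R,t=cam('wrist')
print('L/R rim',ray(d,R,t,214,200,16),ray(d,R,t,311,200,16),'inner',ray(d,R,t,228,200,16),ray(d,R,t,298,200,16),'rimtop back',ray(d,R,t,262,150,18))
print('held top u', ray(d,R,t,258,296,130))
print(robot.observe()['tcp_pos'])"
```

```text
L/R rim [ 614.87571544 -245.70721909   16.        ] [ 614.3884268  -173.67042605   16.        ] inner [ 614.80535435 -235.30560684   16.        ] [ 614.45370462 -183.32056791   16.        ] rimtop back [ 576.73679074 -210.48988051   18.        ]
held top u [ 611.98428622 -213.01838742  130.        ]
[ 614.72190921 -212.79329403   92.09563601]
```

```bash
python3 -m jog '[{"jaw":0,"offset":[0,0.14,0.3],"twist":0},{"jaw":0,"offset":[0.02,0,0.5],"twist":0},{"jaw":0,"offset":[0.02,0,0.5],"twist":0},{"jaw":0,"offset":[0.02,0,0.5],"twist":0},{"jaw":0,"offset":[0.02,0,0.5],"twist":0},{"jaw":0,"offset":[0.02,0,0.3],"twist":0},{"jaw":0,"offset":[0,0,0],"twist":0},{"jaw":0,"offset":[0,0,0],"twist":0}]'
```

```text
time: 7.93
tcp_pos: [614.0, -204.1, 32.2]
orientation: [3.14, 0.035, -3.127]
force: [0.6, 0.3, 0.2]
gripper_width: 28.3
```

```bash
python3 -m jog '[{"jaw":0,"offset":[0,-0.2,0],"twist":0},{"jaw":0,"offset":[0,0,0.06],"twist":0},{"jaw":0,"offset":[0,0,0],"twist":0},{"jaw":0,"offset":[0,0,0],"twist":0}]'
```

```text
time: 8.27
tcp_pos: [614.7, -209.2, 31.7]
orientation: [3.141, 0.036, -3.128]
force: [0.3, 0.5, -2.0]
gripper_width: 28.9
```

```bash
python3 -m jog '[{"jaw":0,"offset":[0,0,0.1],"twist":0},{"jaw":0,"offset":[0,0,0],"twist":0},{"jaw":0,"offset":[0,0,0],"twist":0}]'
```

```text
time: 8.52
tcp_pos: [615.7, -209.9, 31.1]
orientation: [-3.141, 0.039, -3.128]
force: [-0.7, -0.6, -1.5]
gripper_width: 28.8
```

```bash
python3 -m jog '[{"jaw":0,"offset":[0,0,0.1],"twist":0},{"jaw":0,"offset":[0,0,0],"twist":0},{"jaw":0,"offset":[0,0,0],"twist":0}]';python3 -c "
from h import *
d,R,t=cam('side'); cv2.imwrite('pics/s4.png',cv2.resize(d['pixels'][190:310,270:400,::-1],None,fx=5,fy=5,interpolation=cv2.INTER_CUBIC))
print(robot.observe()['tcp_pos'],robot.observe()['force'])"
```

```text
time: 8.77
tcp_pos: [616.0, -209.9, 29.4]
orientation: [-3.14, 0.04, -3.128]
force: [-0.1, -0.5, -1.1]
gripper_width: 28.3
[ 615.94641471 -209.88038926   29.30975905] [-0.59019279  0.06201576 -1.17442659]
```

View pics/s4.png

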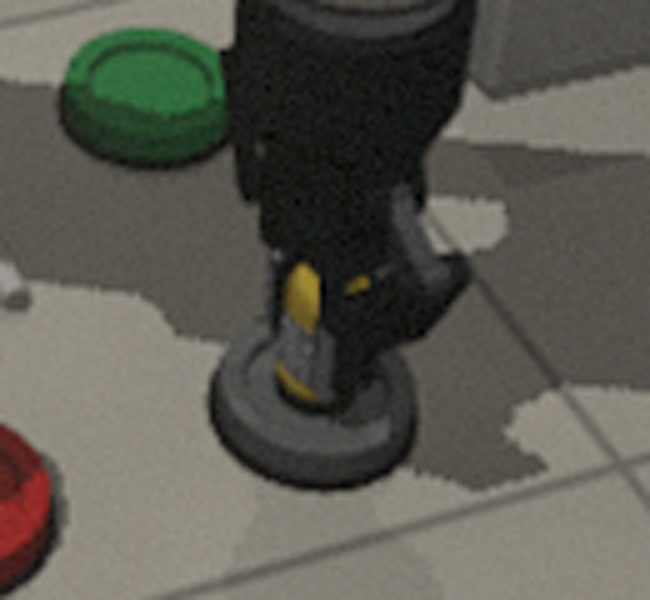

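The objective stands in the grey dish at pick height, so I'll release it.

```bash
python3 -m jog '[{"jaw":0.15,"offset":[0,0,0],"twist":0},{"jaw":0.3,"offset":[0,0,0],"twist":0},{"jaw":1,"offset":[0,0,0],"twist":0},{"jaw":1,"offset":[0,0,0],"twist":0},{"jaw":1,"offset":[0,0,0],"twist":0},{"jaw":1,"offset":[0,0,0],"twist":0},{"jaw":1,"offset":[0,0,0],"twist":0},{"jaw":1,"offset":[0,0,0],"twist":0}]'
python3 -m jog '[{"jaw":1,"offset":[0,0,-0.5],"twist":0},{"jaw":1,"offset":[0,0,-1],"twist":0},{"jaw":1,"offset":[0,0,-1],"twist":0},{"jaw":1,"offset":[0,0,-1],"twist":0},{"jaw":1,"offset":[0,0,-1],"twist":0},{"jaw":1,"offset":[0,0,0],"twist":0}]'
python3 - <<'E'
from h import *
d,R,t=cam('side'); save(d,'s5')
E
```

```text
time: 9.48
tcp_pos: [616.9, -210.2, 30.8]
orientation: [-3.139, 0.042, -3.128]
force: [-0.2, -0.6, 0.6]
gripper_width: 85.6
time: 9.98
tcp_pos: [611.9, -209.6, 125.4]
orientation: [-3.141, 0.039, -3.128]
force: [0.6, -1.1, 0.8]
gripper_width: 85.5
```

View pics/s5.png

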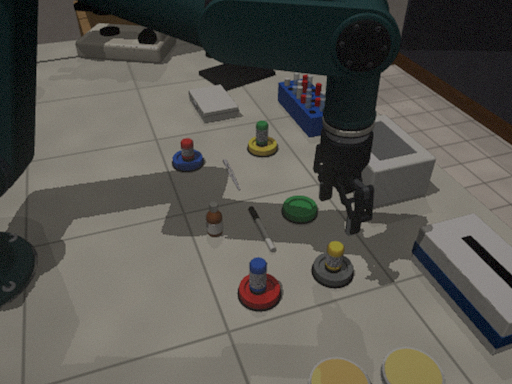

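Yellow stands upright on grey at (336,257). Next is the green objective.

```bash
python3 -m jog '[{"jaw":1,"offset":[-0.06,0.5,0],"twist":0.05},{"jaw":1,"offset":[-0.06,1,0],"twist":0},{"jaw":1,"offset":[-0.06,1,0],"twist":0},{"jaw":1,"offset":[-0.06,1,0],"twist":0},{"jaw":1,"offset":[-0.06,1,0],"twist":0},{"jaw":1,"offset":[-0.06,1,0],"twist":0},{"jaw":1,"offset":[-0.06,1,0],"twist":0},{"jaw":1,"offset":[-0.06,1,0],"twist":0}]'
python3 -m jog '[{"jaw":1,"offset":[-0.06,1,0],"twist":0},{"jaw":1,"offset":[-0.06,1,0],"twist":0},{"jaw":1,"offset":[-0.06,1,0],"twist":0},{"jaw":1,"offset":[-0.06,1,0],"twist":0},{"jaw":1,"offset":[-0.06,1,0],"twist":0},{"jaw":1,"offset":[-0.06,1,0],"twist":0},{"jaw":1,"offset":[-0.06,1,0],"twist":0},{"jaw":1,"offset":[-0.06,1,0],"twist":0}]'
```

```text
time: 10.7
tcp_pos: [613.6, -51.5, 110.3]
orientation: [3.135, 0.017, 3.141]
force: [0.4, -0.4, 0.7]
gripper_width: 85.4
time: 11.37
tcp_pos: [611.8, 124.0, 93.5]
orientation: [3.131, -0.013, -3.141]
force: [0.0, 0.8, -0.6]
gripper_width: 85.4
```

```bash
python3 -m jog '[{"jaw":1,"offset":[-0.2,0.8,-0.3],"twist":0},{"jaw":1,"offset":[-0.2,0.9,-0.3],"twist":0},{"jaw":1,"offset":[-0.2,0.9,-0.3],"twist":0},{"jaw":1,"offset":[-0.2,0.8,-0.3],"twist":0},{"jaw":1,"offset":[-0.1,0.5,-0.2],"twist":0},{"jaw":1,"offset":[0,0,0],"twist":0},{"jaw":1,"offset":[0,0,0],"twist":0}]'; python3 w.py; python3 -c "
from h import *
d,R,t=cam('wrist');save(d,'w6')"
```

```text
time: 11.95
tcp_pos: [619.8, 214.2, 106.9]
orientation: [3.132, -0.04, -3.134]
force: [0.3, 0.4, 0.2]
gripper_width: 85.7
cam [550.8 212.5 251.2] state [619.6 214.1 106.8] [ 3.132 -0.041 -3.134]
yellow 3798 [221 183  88  84]  ell [264.5 225.2] [85.3 87.1] stand z16 [639.6 221. ] cap [621.5 219.3]
green 1110 [254 240  43  37]  ell [274.8 258.5] [35.4 41.6] stand z16 [669.3 229.9] cap [642.6 226. ]
blue 1071 [229   0  76  21] CUT ell [265.6 -32.4] [ 94.5 106.3] stand z16 [458.3 219.5] cap [481.1 217.8]
blue 364 [419 368  33  16]  ell [435.6 385.5] [30.2 41. ] stand z16 [801.3 385.7] cap [739.5 343. ]
```

View pics/w6.png

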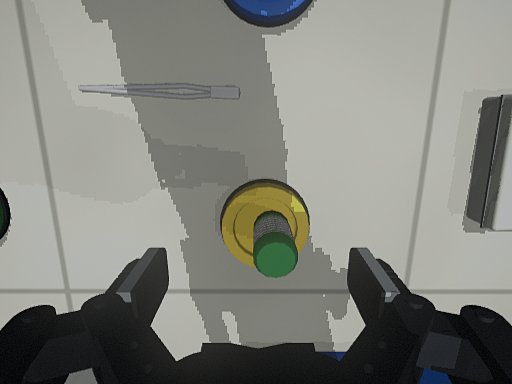

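The wrist view shows the green cap at (275,258) on the yellow stand at (265,225), which agrees with the other views to about 3 mm.

```bash
python3 -m jog '[{"jaw":1,"offset":[-0.4,0.2,0.1],"twist":0},{"jaw":1,"offset":[-0.4,0.2,0.3],"twist":0},{"jaw":1,"offset":[-0.3,0.1,0.4],"twist":0},{"jaw":1,"offset":[0,0,0.4],"twist":0},{"jaw":1,"offset":[0,0,0.4],"twist":0},{"jaw":1,"offset":[0,0,0.4],"twist":0},{"jaw":1,"offset":[0,0,0],"twist":0},{"jaw":1,"offset":[0,0,0],"twist":0}]'
```

```text
time: 12.72
tcp_pos: [641.5, 219.9, 58.4]
orientation: [3.135, -0.046, -3.141]
force: [-0.6, 0.1, -0.4]
gripper_width: 85.5
```

```bash
python3 -m jog '[{"jaw":1,"offset":[0,0.2,0.3],"twist":0},{"jaw":1,"offset":[0,0,0.4],"twist":0},{"jaw":1,"offset":[0,0,0.4],"twist":0},{"jaw":1,"offset":[0,0,0.2],"twist":0},{"jaw":1,"offset":[0,0,0],"twist":0},{"jaw":1,"offset":[0,0,0],"twist":0}]'
```

```text
time: 13.22
tcp_pos: [639.6, 224.7, 30.0]
orientation: [3.135, -0.046, -3.141]
force: [-0.1, -1.0, 0.9]
gripper_width: 85.5
```

```bash
python3 -m jog '[{"jaw":0,"offset":[0,0,0],"twist":0},{"jaw":0,"offset":[0,0,0],"twist":0},{"jaw":0,"offset":[0,0,0],"twist":0},{"jaw":0,"offset":[0,0,0],"twist":0},{"jaw":0,"offset":[0,0,0],"twist":0},{"jaw":0,"offset":[0,0,0],"twist":0},{"jaw":0,"offset":[0,0,0],"twist":0},{"jaw":0,"offset":[0,0,0],"twist":0}]'; python3 -c "
from h import *
d,R,t=cam('wrist');save(d,'w7')
print(robot.observe()['tcp_pos'])"
```

```text
time: 13.88
tcp_pos: [640.5, 224.8, 31.5]
orientation: [3.134, -0.043, -3.141]
force: [-0.4, 0.4, 0.5]
gripper_width: 28.4
[640.51376801 224.82630597  31.51383576]
```

View pics/w7.png

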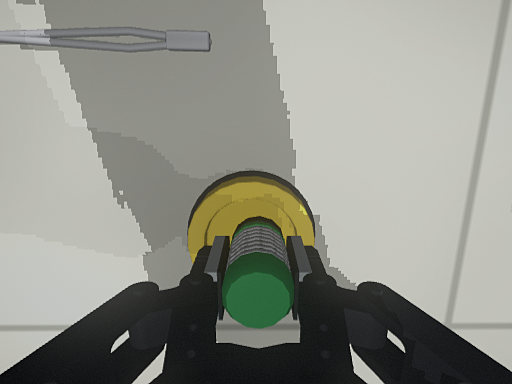

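Green is gripped. I'll lift it and carry it to the green stand.

```bash
python3 -m jog '[{"jaw":0,"offset":[0,0,-0.4],"twist":0},{"jaw":0,"offset":[0,0,-0.5],"twist":0},{"jaw":0,"offset":[0,0,-0.5],"twist":0},{"jaw":0,"offset":[0,0,-0.5],"twist":0},{"jaw":0,"offset":[0,0,-0.5],"twist":0},{"jaw":0,"offset":[0,0,-0.5],"twist":0},{"jaw":0,"offset":[0,-0.3,-0.3],"twist":0},{"jaw":0,"offset":[0,-0.6,0],"twist":0}]'
python3 -m jog '[{"jaw":0,"offset":[0.05,-0.8,0],"twist":0},{"jaw":0,"offset":[0.05,-0.8,0],"twist":0},{"jaw":0,"offset":[0.05,-0.8,0],"twist":0},{"jaw":0,"offset":[0.05,-0.8,0],"twist":0},{"jaw":0,"offset":[0.05,-0.8,0],"twist":0},{"jaw":0,"offset":[0.05,-0.8,0],"twist":0},{"jaw":0,"offset":[0.05,-0.8,0],"twist":0},{"jaw":0,"offset":[0.05,-0.8,0],"twist":0}]'
```

```text
time: 14.6
tcp_pos: [643.9, 207.8, 103.6]
orientation: [3.133, -0.041, -3.137]
force: [-0.3, 0.2, -1.3]
gripper_width: 28.9
time: 15.27
tcp_pos: [631.7, 61.3, 99.6]
orientation: [3.137, -0.048, 3.14]
force: [-0.1, 0.6, -2.0]
gripper_width: 28.6
```

```bash
python3 -m jog '[{"jaw":0,"offset":[0,-0.8,0],"twist":0},{"jaw":0,"offset":[0,-0.8,0],"twist":0},{"jaw":0,"offset":[0,-0.8,0],"twist":0},{"jaw":0,"offset":[0,-0.8,0],"twist":0},{"jaw":0,"offset":[0,-0.8,0],"twist":0},{"jaw":0,"offset":[0,-0.4,0],"twist":0},{"jaw":0,"offset":[0,0,0],"twist":0},{"jaw":0,"offset":[0,0,0],"twist":0}]'; python3 -c "
from h import *
d,R,t=cam('wrist');save(d,'w8')"; python3 w.py
```

```text
time: 15.93
tcp_pos: [621.2, -49.2, 92.0]
orientation: [3.14, -0.064, 3.123]
force: [0.6, -0.1, -1.6]
gripper_width: 28.3
cam [555.7 -47.8 237.9] state [621.5 -48.2  92.2] [ 3.14  -0.063  3.124]
red 2905 [ 0  0 66 57] CUT ell [29.8 25.9] [54.7 80.3] stand z16 [ 493.1 -195.5] cap [ 505.2 -166.9]
yellow 991 [  0 203  27  49] CUT ell [ -4.3 226.7] [48.8 62. ] stand z16 [ 630.8 -247.9] cap [ 614.5 -204.6]
green 4341 [230 175  94  72]  ell [277.2 215.3] [80.  95.6] stand z16 [626.  -34.1] cap [609.2 -37.4]
green 4186 [222 252  72  76]  ell [257.7 289.7] [73.2 75.7] stand z16 [687.9 -50.1] cap [656.3 -49.5]
```

View pics/w8.png

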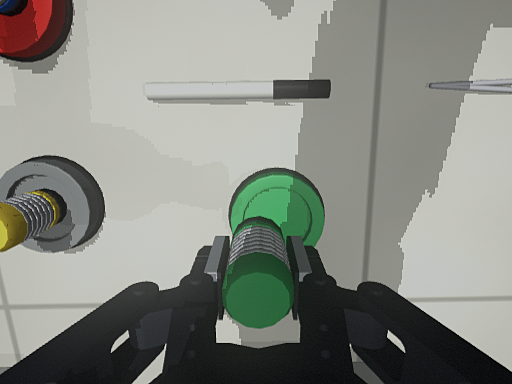

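```bash
python3 -m jog '[{"jaw":0,"offset":[-0.3,0.3,0],"twist":0},{"jaw":0,"offset":[-0.2,0.2,0.3],"twist":0},{"jaw":0,"offset":[0,0,0.4],"twist":0},{"jaw":0,"offset":[0,0,0.5],"twist":0},{"jaw":0,"offset":[0,0,0.5],"twist":0},{"jaw":0,"offset":[0,0,0.2],"twist":0},{"jaw":0,"offset":[0,0,0],"twist":0},{"jaw":0,"offset":[0,0,0],"twist":0}]'
```

```text
time: 16.7
tcp_pos: [629.4, -31.4, 47.4]
orientation: [3.138, -0.067, 3.132]
force: [0.3, -0.1, -1.5]
gripper_width: 28.7
```

```bash
python3 -m jog '[{"jaw":0,"offset":[0,-0.1,0.3],"twist":0},{"jaw":0,"offset":[0,0,0.3],"twist":0},{"jaw":0,"offset":[0,0,0.1],"twist":0},{"jaw":0,"offset":[0,0,0],"twist":0},{"jaw":0,"offset":[0,0,0],"twist":0}]'
```

```text
time: 17.12
tcp_pos: [628.4, -34.2, 32.3]
orientation: [3.139, -0.066, 3.131]
force: [-0.1, -0.3, -1.7]
gripper_width: 28.7
```

```bash
python3 -m jog '[{"jaw":0,"offset":[0,0,0.05],"twist":0},{"jaw":0,"offset":[0,0,0],"twist":0},{"jaw":0,"offset":[0,0,0],"twist":0}]'; python3 -c "
from h import *
d,R,t=cam('side'); cv2.imwrite('pics/s9.png',cv2.resize(d['pixels'][130:250,240:370,::-1],None,fx=5,fy=5,interpolation=cv2.INTER_CUBIC))"
```

```text
time: 17.37
tcp_pos: [629.1, -34.5, 32.4]
orientation: [3.139, -0.064, 3.131]
force: [-0.0, 0.2, -0.7]
gripper_width: 28.5
```

View pics/s9.png

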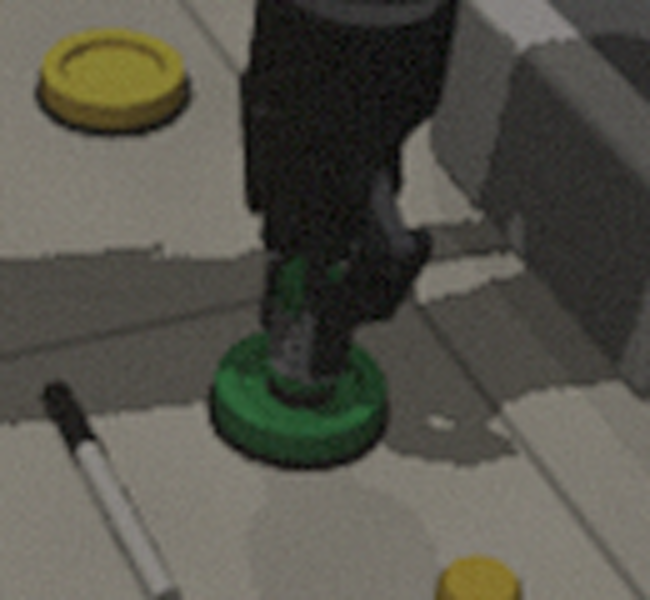

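The measured load has dropped, so the foot is resting on the floor of the dish. Release.

```bash
python3 -m jog '[{"jaw":0,"offset":[0,0,0.04],"twist":0},{"jaw":0.15,"offset":[0,0,0],"twist":0},{"jaw":0.3,"offset":[0,0,0],"twist":0},{"jaw":1,"offset":[0,0,0],"twist":0},{"jaw":1,"offset":[0,0,0],"twist":0},{"jaw":1,"offset":[0,0,0],"twist":0},{"jaw":1,"offset":[0,0,0],"twist":0},{"jaw":1,"offset":[0,0,0],"twist":0}]'
python3 -m jog '[{"jaw":1,"offset":[0,0,-0.5],"twist":0},{"jaw":1,"offset":[0,0,-1],"twist":0},{"jaw":1,"offset":[0,0,-1],"twist":0},{"jaw":1,"offset":[0,0,-1],"twist":0},{"jaw":1,"offset":[0,0,-1],"twist":0},{"jaw":1,"offset":[0,0,0],"twist":0}]'
python3 - <<'E'
from h import *
d,R,t=cam('side'); save(d,'s10')
E
python3 w.py
```

```text
time: 18.08
tcp_pos: [630.4, -34.6, 33.6]
orientation: [3.139, -0.06, 3.131]
force: [-0.1, 0.2, -0.9]
gripper_width: 85.2
time: 18.58
tcp_pos: [635.1, -34.8, 128.6]
orientation: [3.139, -0.063, 3.131]
force: [0.7, 0.6, 1.1]
gripper_width: 85.2
cam [569.  -34.3 272.6] state [633.1 -34.5 124.1] [ 3.138 -0.069  3.131]
red 2549 [ 0  0 72 47] CUT ell [32.3 19.4] [51.9 82.2] stand z16 [ 493.2 -202.2] cap [ 505.9 -174. ]
yellow 1331 [  0 171  38  43] CUT ell [ 12.4 192.2] [41.8 50. ] stand z16 [ 626.3 -243.2] cap [ 615.6 -204.1]
yellow 453 [500 179  12  52] CUT ell [523.7 201.9] [47.  62.3] stand z16 [640.6 195.7] cap [627.2 152.7]
green 4588 [216 152  83  81]  ell [257.4 191.9] [80.1 82.4] stand z16 [628.8 -34.3] cap [616.4 -34.3]
```

View pics/s10.png

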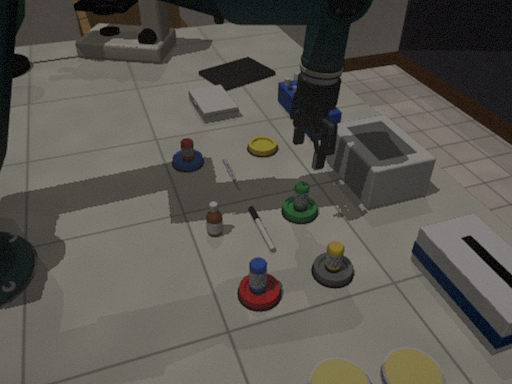

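Green stands upright in its dish at (302,200). Now I'll move yellow from grey to yellow.

```bash
python3 -m jog '[{"jaw":1,"offset":[0.1,-0.6,0],"twist":0},{"jaw":1,"offset":[0.1,-0.9,0],"twist":0},{"jaw":1,"offset":[0.1,-0.9,0],"twist":0},{"jaw":1,"offset":[0.1,-0.9,0],"twist":0},{"jaw":1,"offset":[0.1,-0.9,0],"twist":0},{"jaw":1,"offset":[0.1,-0.9,0],"twist":0},{"jaw":1,"offset":[0,-0.9,0],"twist":0},{"jaw":1,"offset":[0,-0.9,0],"twist":0}]'
python3 -m jog '[{"jaw":1,"offset":[0,-0.7,0],"twist":0},{"jaw":1,"offset":[0,-0.3,0],"twist":0},{"jaw":1,"offset":[0,0,0],"twist":0},{"jaw":1,"offset":[0,0,0],"twist":0}]'; python3 w.py
```

```text
time: 19.35
tcp_pos: [609.5, -177.2, 107.7]
orientation: [3.132, -0.097, 3.137]
force: [-0.0, -0.5, -0.7]
gripper_width: 85.5
time: 19.68
tcp_pos: [604.4, -203.4, 100.4]
orientation: [3.129, -0.108, 3.131]
force: [-1.0, -0.3, -0.1]
gripper_width: 85.0
cam [ 545.4 -204.4  249.1] state [ 604.3 -203.2  100.3] [ 3.129 -0.109  3.131]
red 5111 [188   0 103  86] CUT ell [239.2  28.5] [101.  112.6] stand z16 [ 473.  -213.3] cap [ 486.3 -211.7]
yellow 1690 [225 223  46  47]  ell [247.3 246.1] [45.6 46.9] stand z16 [ 632.9 -210.8] cap [ 614.9 -209.5]
green 3447 [424 196  88  84] CUT ell [467.4 238.1] [79.2 92. ] stand z16 [629.4 -34.7] cap [610.3 -73.3]
blue 660 [214   0  53  20] CUT ell [238.2 -15.8] [58.2 70.6] stand z16 [ 445.1 -213.3] cap [ 470.1 -211.1]
```

Tool pitch has drifted to -0.11 during the fast moves. I'll try to bring it back with a slow ascent followed by a fast descent.

```bash
python3 -m jog '[{"jaw":1,"offset":[0,0,-0.5],"twist":0},{"jaw":1,"offset":[0,0,-0.5],"twist":0},{"jaw":1,"offset":[0,0,-0.5],"twist":0},{"jaw":1,"offset":[0,0,-0.5],"twist":0},{"jaw":1,"offset":[0,0,-0.5],"twist":0},{"jaw":1,"offset":[0,0,-0.5],"twist":0},{"jaw":1,"offset":[0,0,-0.5],"twist":0},{"jaw":1,"offset":[0,0,-0.5],"twist":0}]'
python3 -m jog '[{"jaw":1,"offset":[0,0,0],"twist":0},{"jaw":1,"offset":[0,0,0],"twist":0}]'
python3 -m jog '[{"jaw":1,"offset":[0,0,1],"twist":0},{"jaw":1,"offset":[0,0,1],"twist":0},{"jaw":1,"offset":[0,0,1],"twist":0},{"jaw":1,"offset":[0,0,1],"twist":0}]'
python3 -m jog '[{"jaw":1,"offset":[0,0,0],"twist":0},{"jaw":1,"offset":[0,0,0],"twist":0}]'
```

```text
time: 20.4
tcp_pos: [614.7, -199.3, 188.9]
orientation: [3.128, -0.107, 3.138]
force: [-1.0, -0.6, 0.6]
gripper_width: 85.1
time: 20.57
tcp_pos: [616.5, -199.9, 193.7]
orientation: [3.131, -0.1, 3.138]
force: [-0.1, 0.6, -0.8]
gripper_width: 85.2
time: 20.9
tcp_pos: [612.1, -200.8, 118.7]
orientation: [3.137, -0.087, 3.137]
force: [1.4, -0.1, -0.8]
gripper_width: 85.4
time: 21.07
tcp_pos: [608.3, -199.5, 111.9]
orientation: [3.132, -0.099, 3.137]
force: [0.8, 0.0, 0.3]
gripper_width: 85.5
```

```bash
python3 -m jog '[{"jaw":1,"offset":[-0.3,-0.3,0],"twist":0},{"jaw":1,"offset":[-0.3,-0.2,0.3],"twist":0},{"jaw":1,"offset":[0,0,0.4],"twist":0},{"jaw":1,"offset":[0,0,0.4],"twist":0},{"jaw":1,"offset":[0,0,0.4],"twist":0},{"jaw":1,"offset":[0,0,0.4],"twist":0},{"jaw":1,"offset":[0,0,0],"twist":0},{"jaw":1,"offset":[0,0,0],"twist":0}]'
```

```text
time: 21.73
tcp_pos: [619.7, -211.6, 72.4]
orientation: [3.134, -0.094, 3.136]
force: [0.3, -0.8, 0.7]
gripper_width: 85.4
```

```bash
python3 -m jog '[{"jaw":1,"offset":[0.1,0.1,0.4],"twist":0},{"jaw":1,"offset":[0,0,0.4],"twist":0},{"jaw":1,"offset":[0,0,0.4],"twist":0},{"jaw":1,"offset":[0,0,0.4],"twist":0},{"jaw":1,"offset":[0,0,0.3],"twist":0},{"jaw":1,"offset":[0,0,0],"twist":0},{"jaw":1,"offset":[0,0,0],"twist":0}]'
```

```text
time: 22.32
tcp_pos: [613.0, -208.4, 30.6]
orientation: [3.134, -0.094, 3.137]
force: [0.2, 0.2, -0.0]
gripper_width: 85.2
```

```bash
python3 -m jog '[{"jaw":0,"offset":[0,0,0],"twist":0},{"jaw":0,"offset":[0,0,0],"twist":0},{"jaw":0,"offset":[0,0,0],"twist":0},{"jaw":0,"offset":[0,0,0],"twist":0},{"jaw":0,"offset":[0,0,0],"twist":0},{"jaw":0,"offset":[0,0,0],"twist":0},{"jaw":0,"offset":[0,0,0],"twist":0},{"jaw":0,"offset":[0,0,0],"twist":0}]'
python3 -m jog '[{"jaw":0,"offset":[0,0,-0.4],"twist":0},{"jaw":0,"offset":[0,0,-0.5],"twist":0},{"jaw":0,"offset":[0,0,-0.5],"twist":0},{"jaw":0,"offset":[0,0,-0.5],"twist":0},{"jaw":0,"offset":[0,0,-0.5],"twist":0},{"jaw":0,"offset":[0,0,-0.5],"twist":0},{"jaw":0,"offset":[0,0,-0.5],"twist":0},{"jaw":0,"offset":[0,0,-0.4],"twist":0}]'; python3 -c "
from h import *
d,R,t=cam('wrist');save(d,'w11')"
```

```text
time: 22.98
tcp_pos: [614.3, -208.9, 32.5]
orientation: [3.135, -0.091, 3.137]
force: [-0.9, -0.9, -0.3]
gripper_width: 28.6
time: 23.65
tcp_pos: [621.2, -209.2, 114.7]
orientation: [3.134, -0.093, 3.137]
force: [-0.6, 0.2, -0.3]
gripper_width: 28.5
```

View pics/w11.png

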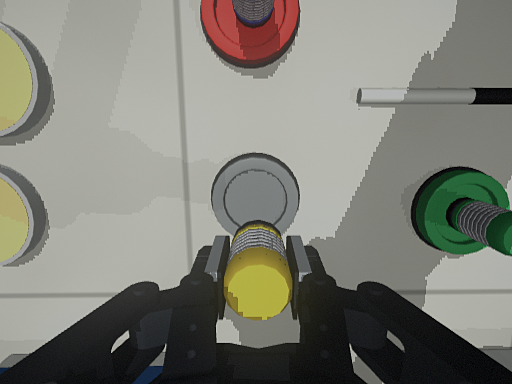

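```bash
python3 -m jog '[{"jaw":0,"offset":[0,0.3,-0.2],"twist":0},{"jaw":0,"offset":[0,0.6,-0.2],"twist":0},{"jaw":0,"offset":[0,0.6,-0.1],"twist":0},{"jaw":0,"offset":[0,0.6,-0.1],"twist":0},{"jaw":0,"offset":[0,0.6,-0.1],"twist":0},{"jaw":0,"offset":[0,0.6,-0.1],"twist":0},{"jaw":0,"offset":[0,0.6,-0.1],"twist":0},{"jaw":0,"offset":[0,0.6,-0.1],"twist":0}]'
```

```text
time: 24.37
tcp_pos: [623.5, -110.8, 138.1]
orientation: [3.134, -0.093, 3.136]
force: [0.6, -0.2, -1.8]
gripper_width: 28.3
```

```bash
python3 -m jog '[{"jaw":0,"offset":[0,0.7,0],"twist":0},{"jaw":0,"offset":[0,0.7,0],"twist":0},{"jaw":0,"offset":[0,0.7,0],"twist":0},{"jaw":0,"offset":[0,0.7,0],"twist":0},{"jaw":0,"offset":[0,0.7,0],"twist":0},{"jaw":0,"offset":[0,0.7,0],"twist":0},{"jaw":0,"offset":[0,0.7,0],"twist":0},{"jaw":0,"offset":[0,0.7,0],"twist":0}]'
python3 -m jog '[{"jaw":0,"offset":[0,0.7,0],"twist":0},{"jaw":0,"offset":[0,0.7,0],"twist":0},{"jaw":0,"offset":[0,0.7,0],"twist":0},{"jaw":0,"offset":[0,0.7,0],"twist":0},{"jaw":0,"offset":[0,0.7,0],"twist":0},{"jaw":0,"offset":[0,0.7,0],"twist":0},{"jaw":0,"offset":[0,0.7,0],"twist":0},{"jaw":0,"offset":[0,0.7,0],"twist":0}]'
```

```text
time: 25.03
tcp_pos: [623.6, 14.5, 138.8]
orientation: [3.134, -0.093, 3.138]
force: [0.5, 0.2, -2.1]
gripper_width: 28.5
time: 25.7
tcp_pos: [623.9, 138.9, 139.7]
orientation: [3.134, -0.093, 3.138]
force: [0.9, -0.3, -0.8]
gripper_width: 28.5
```

```bash
python3 -m jog '[{"jaw":0,"offset":[-0.2,0.7,0],"twist":0},{"jaw":0,"offset":[-0.2,0.7,0],"twist":0},{"jaw":0,"offset":[-0.2,0.7,0],"twist":0},{"jaw":0,"offset":[-0.2,0.7,0],"twist":0},{"jaw":0,"offset":[-0.2,0.5,0],"twist":0},{"jaw":0,"offset":[-0.1,0.3,0.2],"twist":0},{"jaw":0,"offset":[0,0,0.4],"twist":0},{"jaw":0,"offset":[0,0,0.4],"twist":0}]'
python3 -m jog '[{"jaw":0,"offset":[0,0,0.4],"twist":0},{"jaw":0,"offset":[0,0,0.4],"twist":0},{"jaw":0,"offset":[0,0,0.3],"twist":0},{"jaw":0,"offset":[0,0,0],"twist":0},{"jaw":0,"offset":[0,0,0],"twist":0}]'; python3 w.py; python3 -c "
from h import *
d,R,t=cam('wrist');save(d,'w12')"
```

```text
time: 26.37
tcp_pos: [647.9, 223.8, 118.2]
orientation: [3.132, -0.088, -3.141]
force: [-0.7, 0.5, -0.9]
gripper_width: 28.5
time: 26.78
tcp_pos: [642.9, 220.4, 88.3]
orientation: [3.136, -0.098, 3.138]
force: [-0.1, 0.7, -0.1]
gripper_width: 29.0
cam [582.3 219.9 236.3] state [642.8 220.3  88.2] [ 3.136 -0.098  3.138]
yellow 5537 [210 164  97  86]  ell [258.  210.7] [93.3 95.7] stand z16 [640.2 221.2] cap [627.6 220.9]
yellow 4032 [224 247  69  73]  ell [257.6 283.1] [70.8 73.3] stand z16 [698.3 220.6] cap [673.  220.5]
blue 419 [352 356  32  28]  ell [365.2 371.9] [15.3 43.2] stand z16 [778.8 309.4] cap [727.1 285.9]
```

View pics/w12.png

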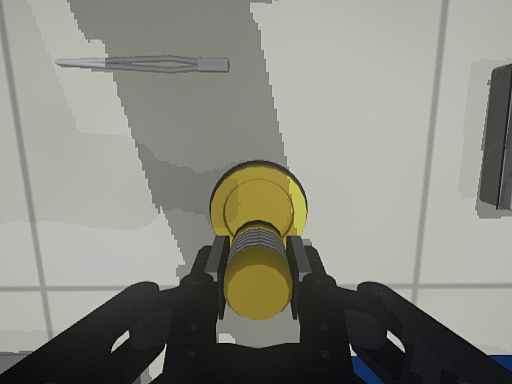

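```bash
python3 -m jog '[{"jaw":0,"offset":[0,0,0.4],"twist":0},{"jaw":0,"offset":[-0.05,0,0.4],"twist":0},{"jaw":0,"offset":[0,0,0.4],"twist":0},{"jaw":0,"offset":[0,0,0.4],"twist":0},{"jaw":0,"offset":[0,0,0.4],"twist":0},{"jaw":0,"offset":[0,0,0.2],"twist":0},{"jaw":0,"offset":[0,0,0],"twist":0},{"jaw":0,"offset":[0,0,0],"twist":0}]'
```

```text
time: 27.55
tcp_pos: [640.1, 220.7, 41.2]
orientation: [3.135, -0.095, 3.138]
force: [-0.6, -0.4, -0.3]
gripper_width: 28.9
```

```bash
python3 -m jog '[{"jaw":0,"offset":[0,-0.05,0.2],"twist":0},{"jaw":0,"offset":[0,0,0.2],"twist":0},{"jaw":0,"offset":[0,0,0],"twist":0},{"jaw":0,"offset":[0,0,0],"twist":0}]'
```

```text
time: 27.88
tcp_pos: [639.8, 219.8, 33.1]
orientation: [3.135, -0.094, 3.138]
force: [0.4, -0.6, -0.8]
gripper_width: 28.4
```

Next I'll settle it the last millimetre, release and back off.

```bash
python3 -m jog '[{"jaw":0,"offset":[0,0,0.06],"twist":0},{"jaw":0,"offset":[0,0,0],"twist":0},{"jaw":0,"offset":[0,0,0],"twist":0}]'
python3 -m jog '[{"jaw":0.15,"offset":[0,0,0],"twist":0},{"jaw":0.3,"offset":[0,0,0],"twist":0},{"jaw":1,"offset":[0,0,0],"twist":0},{"jaw":1,"offset":[0,0,0],"twist":0},{"jaw":1,"offset":[0,0,0],"twist":0},{"jaw":1,"offset":[0,0,0],"twist":0},{"jaw":1,"offset":[0,0,0],"twist":0}]'
python3 -m jog '[{"jaw":1,"offset":[0,0,-0.5],"twist":0},{"jaw":1,"offset":[0,0,-0.6],"twist":0},{"jaw":1,"offset":[0,0,-0.6],"twist":0},{"jaw":1,"offset":[0,0,-0.6],"twist":0},{"jaw":1,"offset":[0,0,-0.6],"twist":0},{"jaw":1,"offset":[0,0,-0.6],"twist":0},{"jaw":1,"offset":[0,0,-0.6],"twist":0},{"jaw":1,"offset":[0,0,0],"twist":0}]'
python3 - <<'E'
from h import *
d,R,t=cam('side'); save(d,'s13')
E
python3 w.py
```

```text
time: 28.13
tcp_pos: [640.2, 219.9, 32.5]
orientation: [3.135, -0.092, 3.138]
force: [0.6, 0.3, -0.6]
gripper_width: 28.6
time: 28.72
tcp_pos: [641.4, 220.3, 34.8]
orientation: [3.134, -0.089, 3.138]
force: [0.2, 1.1, 0.8]
gripper_width: 84.7
time: 29.38
tcp_pos: [650.8, 219.8, 128.8]
orientation: [3.132, -0.083, 3.138]
force: [-0.4, -0.1, 0.8]
gripper_width: 85.4
cam [587.9 218.8 274.9] state [649.6 219.6 125.8] [ 3.133 -0.087  3.138]
yellow 5095 [217 149  83  82]  ell [257.9 189.5] [81.4 82.7] stand z16 [640.9 221.2] cap [631.1 220.7]
blue 814 [324 318  41  43]  ell [332.4 338.8] [40.2 73.1] stand z16 [787.9 292. ] cap [743.1 275.6]
```

View pics/s13.png

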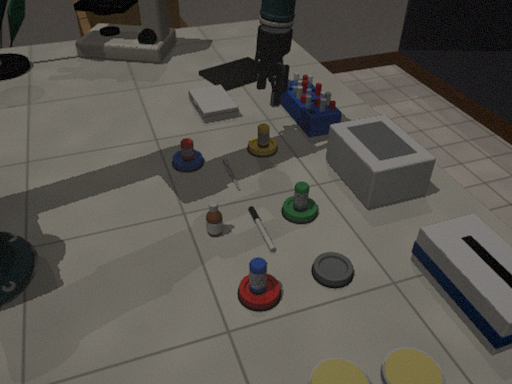

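Yellow stands upright in its dish at (263,138), and green is fine. The second pair starts with red: blue stand to grey.

```bash
python3 -m jog '[{"jaw":1,"offset":[0.4,0,0],"twist":0},{"jaw":1,"offset":[0.7,0,0],"twist":0},{"jaw":1,"offset":[0.7,0,0],"twist":0},{"jaw":1,"offset":[0.7,0,0],"twist":0},{"jaw":1,"offset":[0.7,0,0],"twist":0},{"jaw":1,"offset":[0.7,0,0],"twist":0},{"jaw":1,"offset":[0.7,0,0],"twist":0},{"jaw":1,"offset":[0.7,0,0],"twist":0}]'
python3 -m jog '[{"jaw":1,"offset":[0.7,0,0.1],"twist":0},{"jaw":1,"offset":[0.7,0,0.1],"twist":0},{"jaw":1,"offset":[0.7,0,0.1],"twist":0},{"jaw":1,"offset":[0.6,0,0.1],"twist":0},{"jaw":1,"offset":[0.3,0,0.1],"twist":0},{"jaw":1,"offset":[0,0,0],"twist":0},{"jaw":1,"offset":[0,0,0],"twist":0}]'; python3 w.py
```

```text
time: 30.15
tcp_pos: [531.7, 217.9, 123.8]
orientation: [3.139, -0.109, 3.136]
force: [-0.4, 0.1, 0.5]
gripper_width: 85.2
time: 30.73
tcp_pos: [456.1, 216.6, 112.4]
orientation: [-3.139, -0.127, 3.138]
force: [0.9, 0.0, 0.7]
gripper_width: 85.1
cam [400.  217.2 262.1] state [456.2 216.5 112.3] [-3.139 -0.128  3.138]
red 1429 [245 195  43  44]  ell [265.8 217. ] [42.3 43.2] stand z16 [462.3 223.2] cap [451.4 222.2]
blue 4034 [220 159  88  87]  ell [263.6 202. ] [85.4 86.9] stand z16 [449.8 221.4] cap [438.  220.4]
```

```bash
python3 -m jog '[{"jaw":1,"offset":[-0.1,0.1,0.3],"twist":0},{"jaw":1,"offset":[0,0,0.5],"twist":0},{"jaw":1,"offset":[0,0,0.5],"twist":0},{"jaw":1,"offset":[0,0,0.5],"twist":0},{"jaw":1,"offset":[0,0,0.5],"twist":0},{"jaw":1,"offset":[0,0,0.3],"twist":0},{"jaw":1,"offset":[0,0,0],"twist":0},{"jaw":1,"offset":[0,0,0],"twist":0}]'
```

```text
time: 31.45
tcp_pos: [452.1, 217.9, 52.0]
orientation: [-3.138, -0.131, 3.136]
force: [0.6, 0.4, 0.0]
gripper_width: 85.6
```

```bash
python3 -m jog '[{"jaw":1,"offset":[0,0.05,0.4],"twist":0},{"jaw":1,"offset":[0,0,0.4],"twist":0},{"jaw":1,"offset":[0,0,0.4],"twist":0},{"jaw":1,"offset":[0,0,0],"twist":0},{"jaw":1,"offset":[0,0,0],"twist":0}]'; python3 w.py;  python3 -c "
from h import *
d,R,t=cam('wrist');save(d,'w14')"
```

```text
time: 31.87
tcp_pos: [449.4, 219.2, 26.5]
orientation: [-3.138, -0.129, 3.136]
force: [0.0, -0.1, -0.7]
gripper_width: 85.5
cam [393.6 220.1 176.3] state [449.1 219.1  26.4] [-3.138 -0.13   3.136]
red 3841 [230 248  71  71]  ell [264.4 282.2] [71.  72.8] stand z16 [471.1 222.9] cap [450.3 222.2]
blue 8196 [197 180 130 122]  ell [261.5 244.6] [127.7 129.5] stand z16 [449.2 221.4] cap [429.1 220.9]
```

View pics/w14.png

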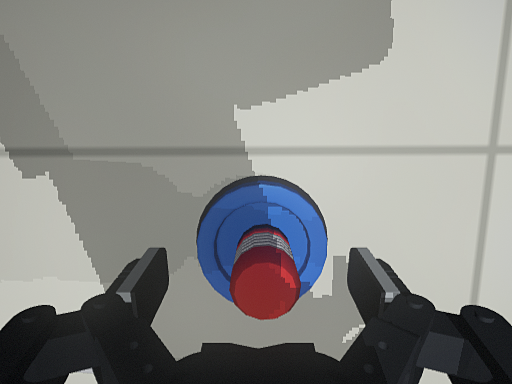

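```bash
python3 -m jog '[{"jaw":1,"offset":[0,0.1,0],"twist":0},{"jaw":0,"offset":[0,0,0],"twist":0},{"jaw":0,"offset":[0,0,0],"twist":0},{"jaw":0,"offset":[0,0,0],"twist":0},{"jaw":0,"offset":[0,0,0],"twist":0},{"jaw":0,"offset":[0,0,0],"twist":0},{"jaw":0,"offset":[0,0,0],"twist":0},{"jaw":0,"offset":[0,0,0],"twist":0}]'
python3 -m jog '[{"jaw":0,"offset":[0,0,0],"twist":0},{"jaw":0,"offset":[0,0,0],"twist":0}]'
python3 -m jog '[{"jaw":0,"offset":[0,0,-0.4],"twist":0},{"jaw":0,"offset":[0,0,-0.5],"twist":0},{"jaw":0,"offset":[0,0,-0.5],"twist":0},{"jaw":0,"offset":[0,0,-0.5],"twist":0},{"jaw":0,"offset":[0,0,-0.5],"twist":0},{"jaw":0,"offset":[0,0,-0.5],"twist":0},{"jaw":0,"offset":[0,0,-0.5],"twist":0},{"jaw":0,"offset":[0,0,-0.4],"twist":0}]'; python3 -c "
from h import *
d,R,t=cam('wrist');save(d,'w15')"
```

```text
time: 32.63
tcp_pos: [451.2, 222.0, 29.0]
orientation: [-3.14, -0.125, 3.136]
force: [0.3, -0.2, -1.4]
gripper_width: 28.6
time: 32.8
tcp_pos: [451.1, 222.0, 28.8]
orientation: [-3.14, -0.125, 3.136]
force: [-0.2, 0.5, -0.4]
gripper_width: 28.4
time: 33.47
tcp_pos: [460.5, 221.6, 110.8]
orientation: [-3.139, -0.127, 3.136]
force: [0.5, -0.9, -1.2]
gripper_width: 28.4
```

View pics/w15.png

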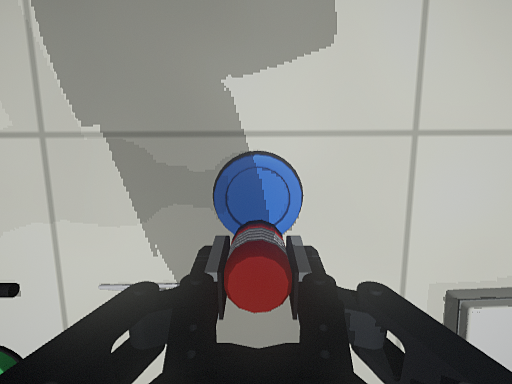

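```bash
python3 -m jog '[{"jaw":0,"offset":[-0.1,-0.3,-0.2],"twist":0},{"jaw":0,"offset":[-0.2,-0.6,-0.2],"twist":0},{"jaw":0,"offset":[-0.25,-0.65,-0.1],"twist":0},{"jaw":0,"offset":[-0.25,-0.65,-0.05],"twist":0},{"jaw":0,"offset":[-0.25,-0.65,-0.05],"twist":0},{"jaw":0,"offset":[-0.25,-0.65,-0.05],"twist":0},{"jaw":0,"offset":[-0.25,-0.65,-0.05],"twist":0},{"jaw":0,"offset":[-0.25,-0.65,-0.05],"twist":0}]'
python3 -m jog '[{"jaw":0,"offset":[-0.25,-0.65,-0.05],"twist":0},{"jaw":0,"offset":[-0.25,-0.65,-0.05],"twist":0},{"jaw":0,"offset":[-0.25,-0.65,-0.05],"twist":0},{"jaw":0,"offset":[-0.25,-0.65,-0.05],"twist":0},{"jaw":0,"offset":[-0.25,-0.65,-0.05],"twist":0},{"jaw":0,"offset":[-0.25,-0.65,-0.05],"twist":0},{"jaw":0,"offset":[-0.25,-0.65,-0.05],"twist":0},{"jaw":0,"offset":[-0.25,-0.65,-0.05],"twist":0}]'
```

```text
time: 34.18
tcp_pos: [500.2, 117.6, 124.2]
orientation: [-3.138, -0.126, 3.139]
force: [-0.1, 0.8, -1.9]
gripper_width: 28.3
time: 34.85
tcp_pos: [539.3, -2.3, 123.9]
orientation: [-3.134, -0.137, 3.133]
force: [0.1, 0.2, -1.0]
gripper_width: 28.3
```

```bash
python3 -m jog '[{"jaw":0,"offset":[-0.35,-0.65,-0.05],"twist":0},{"jaw":0,"offset":[-0.35,-0.65,-0.05],"twist":0},{"jaw":0,"offset":[-0.35,-0.65,-0.05],"twist":0},{"jaw":0,"offset":[-0.35,-0.65,-0.05],"twist":0},{"jaw":0,"offset":[-0.35,-0.65,-0.05],"twist":0},{"jaw":0,"offset":[-0.35,-0.65,-0.05],"twist":0},{"jaw":0,"offset":[-0.35,-0.65,-0.05],"twist":0},{"jaw":0,"offset":[-0.35,-0.65,-0.05],"twist":0}]'
python3 -m jog '[{"jaw":0,"offset":[-0.3,-0.65,0],"twist":0},{"jaw":0,"offset":[-0.3,-0.65,0],"twist":0},{"jaw":0,"offset":[-0.3,-0.65,0],"twist":0},{"jaw":0,"offset":[-0.3,-0.65,0],"twist":0},{"jaw":0,"offset":[-0.3,-0.4,0],"twist":0},{"jaw":0,"offset":[0,0,0],"twist":0},{"jaw":0,"offset":[0,0,0],"twist":0}]'; python3 w.py;  python3 -c "
from h import *
d,R,t=cam('wrist');save(d,'w16')"
```

```text
time: 35.52
tcp_pos: [599.1, -119.7, 123.5]
orientation: [-3.134, -0.14, 3.131]
force: [0.6, -0.1, -0.9]
gripper_width: 28.4
time: 36.1
tcp_pos: [633.0, -192.0, 117.3]
orientation: [-3.133, -0.141, 3.128]
force: [-0.3, -0.3, -1.6]
gripper_width: 28.2
cam [ 579.  -189.9  267.7] state [ 632.8 -192.   117.1] [-3.133 -0.141  3.128]
red 3432 [181   0  94  58] CUT ell [227.3   1.9] [ 93.1 110.6] stand z16 [ 472.6 -213.3] cap [ 490.8 -209.3]
red 3932 [224 240  68  73]  ell [257.4 276.4] [69.3 72.7] stand z16 [ 691.7 -193.6] cap [ 672.4 -193. ]
green 3451 [406 162  86  84]  ell [448.6 203.7] [80.5 88.9] stand z16 [629.6 -34.6] cap [619.  -67.3]
green 1206 [474 201  38  41] CUT ell [495.5 221.3] [37.7 45.2] stand z16 [645.    5.5] cap [631.1 -35.6]
blue 347 [133 362  30  22]  ell [149.2 373.3] [14.1 36.8] stand z16 [ 784.5 -293.9] cap [ 737.1 -269.9]
```

View pics/w16.png

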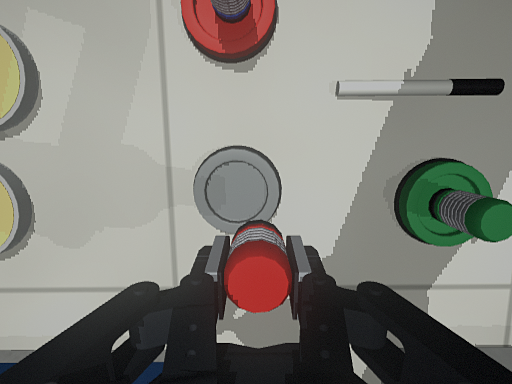

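```bash
python3 -m jog '[{"jaw":0,"offset":[0.1,-0.4,0.1],"twist":0},{"jaw":0,"offset":[0.1,-0.3,0.4],"twist":0},{"jaw":0,"offset":[0,0,0.5],"twist":0},{"jaw":0,"offset":[0,0,0.5],"twist":0},{"jaw":0,"offset":[0,0,0.5],"twist":0},{"jaw":0,"offset":[0,0,0.5],"twist":0},{"jaw":0,"offset":[0,0,0],"twist":0},{"jaw":0,"offset":[0,0,0],"twist":0}]'
```

```text
time: 36.87
tcp_pos: [618.2, -203.9, 62.3]
orientation: [-3.135, -0.145, 3.132]
force: [0.1, -0.0, -1.6]
gripper_width: 28.0
```

```bash
python3 -m jog '[{"jaw":0,"offset":[-0.05,-0.3,0.1],"twist":0},{"jaw":0,"offset":[0,0,0.4],"twist":0},{"jaw":0,"offset":[0,0,0.4],"twist":0},{"jaw":0,"offset":[0,0,0.4],"twist":0},{"jaw":0,"offset":[0,0,0],"twist":0},{"jaw":0,"offset":[0,0,0],"twist":0}]'
```

```text
time: 37.37
tcp_pos: [615.8, -210.6, 34.1]
orientation: [-3.135, -0.143, 3.132]
force: [0.5, -0.1, -1.4]
gripper_width: 28.4
```

```bash
python3 -m jog '[{"jaw":0,"offset":[0,0,0.2],"twist":0},{"jaw":0,"offset":[0,0,0.05],"twist":0},{"jaw":0,"offset":[0,0,0],"twist":0},{"jaw":0,"offset":[0,0,0],"twist":0}]'; python3 -c "
from h import *
d,R,t=cam('side'); cv2.imwrite('pics/s17.png',cv2.resize(d['pixels'][190:310,270:400,::-1],None,fx=5,fy=5,interpolation=cv2.INTER_CUBIC))"
```

```text
time: 37.7
tcp_pos: [615.4, -210.7, 29.3]
orientation: [-3.134, -0.142, 3.132]
force: [0.4, 0.2, -1.3]
gripper_width: 28.6
```

View pics/s17.png

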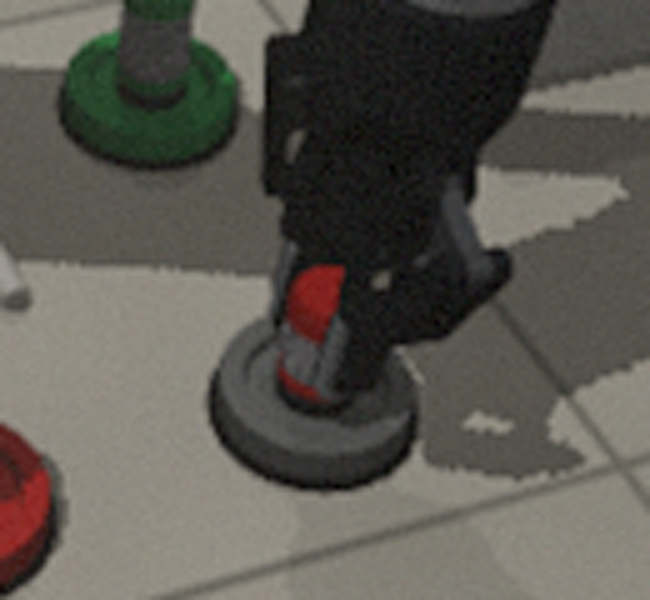

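The red objective is in the grey dish. Release and lift.

```bash
python3 -m jog '[{"jaw":0,"offset":[0,0,0.04],"twist":0},{"jaw":0.15,"offset":[0,0,0],"twist":0},{"jaw":0.3,"offset":[0,0,0],"twist":0},{"jaw":1,"offset":[0,0,0],"twist":0},{"jaw":1,"offset":[0,0,0],"twist":0},{"jaw":1,"offset":[0,0,0],"twist":0},{"jaw":1,"offset":[0,0,0],"twist":0},{"jaw":1,"offset":[0,0,0],"twist":0}]'
python3 -m jog '[{"jaw":1,"offset":[0,0,-0.5],"twist":0},{"jaw":1,"offset":[0,0,-0.6],"twist":0},{"jaw":1,"offset":[0,0,-0.6],"twist":0},{"jaw":1,"offset":[0,0,-0.6],"twist":0},{"jaw":1,"offset":[0,0,-0.6],"twist":0},{"jaw":1,"offset":[0,0,-0.6],"twist":0},{"jaw":1,"offset":[0,0,-0.6],"twist":0},{"jaw":1,"offset":[0,0,0],"twist":0}]'
python3 - <<'E'
from h import *
d,R,t=cam('side'); save(d,'s18')
E
```

```text
time: 38.42
tcp_pos: [616.8, -211.2, 31.0]
orientation: [-3.132, -0.138, 3.132]
force: [0.0, -0.0, 0.1]
gripper_width: 85.0
time: 39.08
tcp_pos: [630.9, -211.0, 125.2]
orientation: [-3.13, -0.131, 3.132]
force: [-0.3, -1.0, 0.7]
gripper_width: 85.5
```

View pics/s18.png

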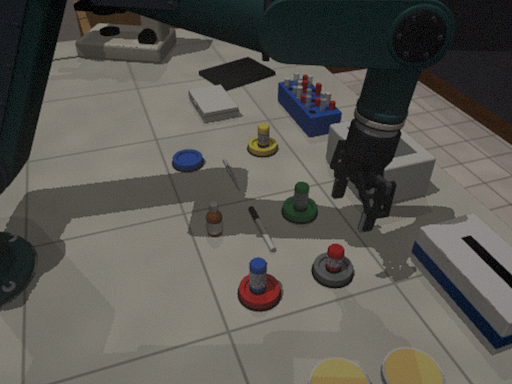

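Red stands upright on grey at (336,258). Next is blue, on the red stand.

```bash
python3 -m jog '[{"jaw":1,"offset":[0.4,0,0],"twist":0},{"jaw":1,"offset":[0.5,0,0],"twist":0},{"jaw":1,"offset":[0.5,0,0],"twist":0},{"jaw":1,"offset":[0.5,0,0],"twist":0},{"jaw":1,"offset":[0.5,0,0],"twist":0},{"jaw":1,"offset":[0.5,0,0],"twist":0},{"jaw":1,"offset":[0.5,0,0],"twist":0},{"jaw":1,"offset":[0.5,0,0],"twist":0}]'
python3 -m jog '[{"jaw":1,"offset":[0.5,0,0],"twist":0},{"jaw":1,"offset":[0.5,0,0],"twist":0},{"jaw":1,"offset":[0.5,0,0],"twist":0},{"jaw":1,"offset":[0.5,0,0],"twist":0},{"jaw":1,"offset":[0.4,0,0],"twist":0},{"jaw":1,"offset":[0.3,0,0],"twist":0},{"jaw":1,"offset":[0,0,0],"twist":0},{"jaw":1,"offset":[0,0,0],"twist":0}]';python3 w.py
```

```text
time: 39.8
tcp_pos: [544.5, -208.5, 130.0]
orientation: [-3.134, -0.142, 3.134]
force: [1.0, 0.0, -0.1]
gripper_width: 85.3
time: 40.47
tcp_pos: [478.8, -205.9, 133.3]
orientation: [-3.139, -0.155, 3.132]
force: [0.0, 0.2, 0.2]
gripper_width: 85.4
cam [ 426.9 -204.9  284.5] state [ 478.9 -205.9  133.3] [-3.139 -0.155  3.132]
red 3328 [209 161  81  80]  ell [249.1 200.8] [79.3 80.4] stand z16 [ 472.4 -213.4] cap [ 465.1 -212.1]
blue 1283 [230 191  42  41]  ell [250.3 210.9] [40.2 41.1] stand z16 [ 481.5 -212.5] cap [ 469.7 -210.8]
```

```bash
python3 -m jog '[{"jaw":1,"offset":[-0.1,-0.2,0.3],"twist":0},{"jaw":1,"offset":[0,0,0.5],"twist":0},{"jaw":1,"offset":[0,0,0.5],"twist":0},{"jaw":1,"offset":[0,0,0.5],"twist":0},{"jaw":1,"offset":[0,0,0.5],"twist":0},{"jaw":1,"offset":[0,0,0.4],"twist":0},{"jaw":1,"offset":[0,0,0],"twist":0},{"jaw":1,"offset":[0,0,0],"twist":0}]'
```

```text
time: 41.18
tcp_pos: [471.9, -209.6, 70.7]
orientation: [3.142, -0.159, 3.134]
force: [0.6, -0.2, 0.0]
gripper_width: 85.1
```

```bash
python3 -m jog '[{"jaw":1,"offset":[0,-0.08,0.4],"twist":0},{"jaw":1,"offset":[0,0,0.4],"twist":0},{"jaw":1,"offset":[0,0,0.4],"twist":0},{"jaw":1,"offset":[0,0,0.4],"twist":0},{"jaw":1,"offset":[0,0,0.2],"twist":0},{"jaw":1,"offset":[0,0,0],"twist":0},{"jaw":1,"offset":[0,0,0],"twist":0}]'
```

```text
time: 41.77
tcp_pos: [465.9, -211.6, 31.7]
orientation: [-3.141, -0.158, 3.134]
force: [-0.0, -0.5, 0.7]
gripper_width: 85.7
```

```bash
python3 -m jog '[{"jaw":0,"offset":[0,0,0],"twist":0},{"jaw":0,"offset":[0,0,0],"twist":0},{"jaw":0,"offset":[0,0,0],"twist":0},{"jaw":0,"offset":[0,0,0],"twist":0},{"jaw":0,"offset":[0,0,0],"twist":0},{"jaw":0,"offset":[0,0,0],"twist":0},{"jaw":0,"offset":[0,0,0],"twist":0},{"jaw":0,"offset":[0,0,0],"twist":0}]'; python3 -c "
from h import *
d,R,t=cam('wrist');save(d,'w19')"
python3 -m jog '[{"jaw":0,"offset":[0,0,-0.4],"twist":0},{"jaw":0,"offset":[0,0,-0.5],"twist":0},{"jaw":0,"offset":[0,0,-0.5],"twist":0},{"jaw":0,"offset":[0,0,-0.5],"twist":0},{"jaw":0,"offset":[0,0,-0.5],"twist":0},{"jaw":0,"offset":[0,0,-0.5],"twist":0},{"jaw":0,"offset":[0,0,-0.5],"twist":0},{"jaw":0,"offset":[0,0,-0.5],"twist":0}]'
```

```text
time: 42.43
tcp_pos: [467.2, -212.0, 33.3]
orientation: [-3.14, -0.155, 3.134]
force: [0.8, -0.4, -2.4]
gripper_width: 28.8
time: 43.15
tcp_pos: [479.4, -211.4, 116.7]
orientation: [-3.141, -0.158, 3.134]
force: [-0.9, 0.6, -1.6]
gripper_width: 28.9
```

View pics/w19.png

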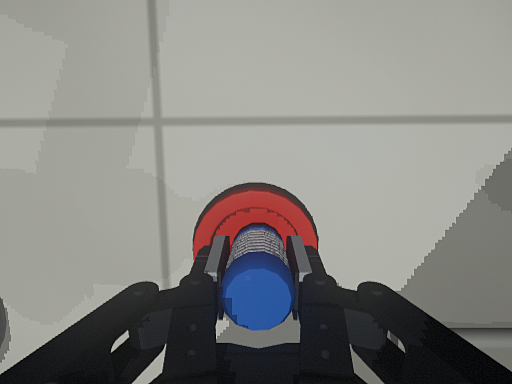

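```bash
python3 -m jog '[{"jaw":0,"offset":[0,0,-0.5],"twist":0},{"jaw":0,"offset":[0,0.2,-0.5],"twist":0},{"jaw":0,"offset":[0,0.5,-0.3],"twist":0},{"jaw":0,"offset":[0,0.65,0],"twist":0},{"jaw":0,"offset":[0,0.65,0],"twist":0},{"jaw":0,"offset":[0,0.65,0],"twist":0},{"jaw":0,"offset":[0,0.65,0],"twist":0},{"jaw":0,"offset":[0,0.65,0],"twist":0}]'
python3 -m jog '[{"jaw":0,"offset":[0,0.65,0],"twist":0},{"jaw":0,"offset":[0,0.65,0],"twist":0},{"jaw":0,"offset":[0,0.65,0],"twist":0},{"jaw":0,"offset":[0,0.65,0],"twist":0},{"jaw":0,"offset":[0,0.65,0],"twist":0},{"jaw":0,"offset":[0,0.65,0],"twist":0},{"jaw":0,"offset":[0,0.65,0],"twist":0},{"jaw":0,"offset":[0,0.65,0],"twist":0}]'
```

```text
time: 43.82
tcp_pos: [485.6, -126.2, 148.0]
orientation: [-3.14, -0.153, 3.132]
force: [-0.3, 0.4, -2.1]
gripper_width: 28.7
time: 44.48
tcp_pos: [479.2, -4.7, 141.3]
orientation: [3.139, -0.168, 3.141]
force: [0.2, -0.1, -1.4]
gripper_width: 28.9
```

```bash
python3 -m jog '[{"jaw":0,"offset":[0,0.6,-0.05],"twist":0},{"jaw":0,"offset":[0,0.6,-0.05],"twist":0},{"jaw":0,"offset":[0,0.6,-0.05],"twist":0},{"jaw":0,"offset":[0,0.6,-0.05],"twist":0},{"jaw":0,"offset":[0,0.6,-0.05],"twist":0},{"jaw":0,"offset":[0,0.6,-0.05],"twist":0},{"jaw":0,"offset":[0,0.6,0],"twist":0},{"jaw":0,"offset":[0,0.6,0],"twist":0}]'
python3 -m jog '[{"jaw":0,"offset":[0.05,0.6,0],"twist":0},{"jaw":0,"offset":[0.05,0.6,0],"twist":0},{"jaw":0,"offset":[0.05,0.6,0],"twist":0},{"jaw":0,"offset":[0.05,0.6,0],"twist":0},{"jaw":0,"offset":[0.05,0.6,0],"twist":0},{"jaw":0,"offset":[0.05,0.6,0],"twist":0},{"jaw":0,"offset":[0,0.4,0],"twist":0},{"jaw":0,"offset":[0,0,0],"twist":0}]'
```

```text
time: 45.15
tcp_pos: [470.1, 106.9, 141.0]
orientation: [3.138, -0.184, -3.132]
force: [-0.3, 0.7, -2.3]
gripper_width: 28.6
time: 45.82
tcp_pos: [451.7, 200.7, 135.9]
orientation: [3.14, -0.199, -3.121]
force: [0.9, -0.3, -0.9]
gripper_width: 29.0
```

```bash
python3 -m jog '[{"jaw":0,"offset":[-0.3,0.3,0],"twist":0},{"jaw":0,"offset":[-0.3,0.3,0],"twist":0},{"jaw":0,"offset":[-0.2,0.2,0.2],"twist":0},{"jaw":0,"offset":[0,0,0.4],"twist":0},{"jaw":0,"offset":[0,0,0.4],"twist":0},{"jaw":0,"offset":[0,0,0.4],"twist":0},{"jaw":0,"offset":[0,0,0],"twist":0},{"jaw":0,"offset":[0,0,0],"twist":0}]';python3 w.py;  python3 -c "
from h import *
d,R,t=cam('wrist');save(d,'w20')"
```

```text
time: 46.48
tcp_pos: [461.1, 217.2, 99.5]
orientation: [-3.14, -0.203, -3.122]
force: [0.1, 0.1, -1.3]
gripper_width: 28.3
cam [416.7 216.7 253.1] state [460.9 217.1  99.3] [-3.14  -0.204 -3.123]
blue 5432 [218 162  91  87]  ell [263.2 207.6] [90.6 91.4] stand z16 [450.5 221.4] cap [442.2 220.2]
blue 4690 [219 251  78  79]  ell [257.6 290.6] [75.9 79. ] stand z16 [517.3 218.3] cap [492.7 217.9]
```

View pics/w20.png

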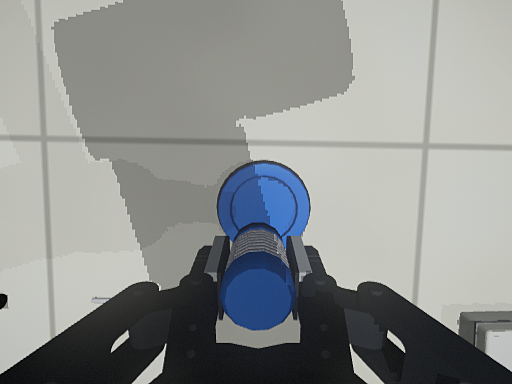

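```bash
python3 -m jog '[{"jaw":0,"offset":[-0.05,0.15,0.2],"twist":0},{"jaw":0,"offset":[0,0,0.4],"twist":0},{"jaw":0,"offset":[0,0,0.4],"twist":0},{"jaw":0,"offset":[0,0,0.4],"twist":0},{"jaw":0,"offset":[0,0,0.4],"twist":0},{"jaw":0,"offset":[0,0,0.3],"twist":0},{"jaw":0,"offset":[0,0,0],"twist":0},{"jaw":0,"offset":[0,0,0],"twist":0}]'
```

```text
time: 47.25
tcp_pos: [453.0, 220.2, 54.7]
orientation: [-3.141, -0.202, -3.123]
force: [0.8, -0.1, -1.7]
gripper_width: 28.6
```

```bash
python3 -m jog '[{"jaw":0,"offset":[0,0,0.4],"twist":0},{"jaw":0,"offset":[0,0,0.4],"twist":0},{"jaw":0,"offset":[0,0,0.1],"twist":0},{"jaw":0,"offset":[0,0,0],"twist":0},{"jaw":0,"offset":[0,0,0],"twist":0}]'
```

```text
time: 47.67
tcp_pos: [449.3, 220.1, 35.3]
orientation: [-3.141, -0.201, -3.123]
force: [-0.5, -0.1, -0.2]
gripper_width: 29.2
```

```bash
python3 -m jog '[{"jaw":0,"offset":[0,0,0.07],"twist":0},{"jaw":0,"offset":[0,0,0.04],"twist":0},{"jaw":0,"offset":[0,0,0],"twist":0},{"jaw":0,"offset":[0,0,0],"twist":0}]';python3 -c "
from h import *
d,R,t=cam('side'); cv2.imwrite('pics/s21.png',cv2.resize(d['pixels'][80:200,120:250,::-1],None,fx=5,fy=5,interpolation=cv2.INTER_CUBIC))"
```

```text
time: 48.0
tcp_pos: [449.8, 220.3, 34.4]
orientation: [-3.141, -0.199, -3.123]
force: [0.2, -0.2, -1.8]
gripper_width: 28.9
```

View pics/s21.png

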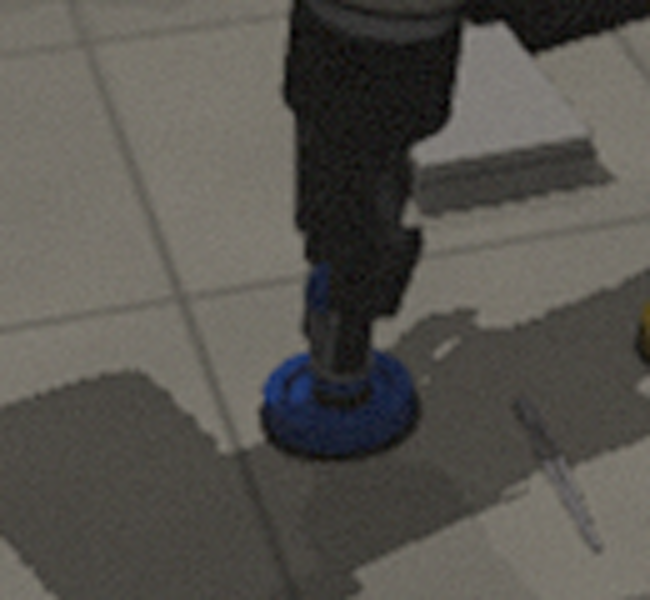

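```bash
python3 -m jog '[{"jaw":0,"offset":[0,0,0.08],"twist":0},{"jaw":0,"offset":[0,0,0],"twist":0},{"jaw":0,"offset":[0,0,0],"twist":0}]'
```

```text
time: 48.3
tcp_pos: [450.3, 220.6, 34.2]
orientation: [3.141, -0.197, -3.123]
force: [0.3, 0.8, -1.5]
gripper_width: 28.9
```

```bash
python3 -m jog '[{"jaw":0,"offset":[0,0,0.12],"twist":0},{"jaw":0,"offset":[0,0,0],"twist":0}]'; python3 -c "
from workcell import robot
s=robot.observe(); print(s['force'],s['torque'])"
```

```text
time: 48.47
tcp_pos: [450.8, 220.8, 34.2]
orientation: [3.141, -0.195, -3.122]
force: [1.1, -0.1, -1.8]
gripper_width: 28.7
[ 1.10318432 -0.05933167 -1.78925602] [ 0.01738938 -0.18244151  0.00506009]
```

```bash
python3 -m jog '[{"jaw":0,"offset":[0,0,0.15],"twist":0},{"jaw":0,"offset":[0,0,0.05],"twist":0},{"jaw":0,"offset":[0,0,0],"twist":0}]'
```

```text
time: 48.72
tcp_pos: [451.2, 220.9, 33.8]
orientation: [3.14, -0.192, -3.122]
force: [0.5, 0.6, -2.1]
gripper_width: 28.8
```

The foot is within a millimetre of the dish floor. Release and lift.

```bash
python3 -m jog '[{"jaw":0,"offset":[0,0,0.15],"twist":0},{"jaw":0.15,"offset":[0,0,0],"twist":0},{"jaw":0.3,"offset":[0,0,0],"twist":0},{"jaw":1,"offset":[0,0,0],"twist":0},{"jaw":1,"offset":[0,0,0],"twist":0},{"jaw":1,"offset":[0,0,0],"twist":0},{"jaw":1,"offset":[0,0,0],"twist":0},{"jaw":1,"offset":[0,0,0],"twist":0}]'
python3 -m jog '[{"jaw":1,"offset":[0,0,-0.5],"twist":0},{"jaw":1,"offset":[0,0,-0.6],"twist":0},{"jaw":1,"offset":[0,0,-0.6],"twist":0},{"jaw":1,"offset":[0,0,-0.6],"twist":0},{"jaw":1,"offset":[0,0,-0.6],"twist":0},{"jaw":1,"offset":[0,0,-0.6],"twist":0},{"jaw":1,"offset":[0,0,-0.6],"twist":0},{"jaw":1,"offset":[0,0,0],"twist":0}]'
python3 - <<'E'
from h import *
d,R,t=cam('side'); save(d,'s22')
E
```

```text
time: 49.38
tcp_pos: [450.8, 221.2, 31.5]
orientation: [3.14, -0.191, -3.122]
force: [0.2, 0.2, 0.5]
gripper_width: 85.2
time: 50.05
tcp_pos: [469.0, 221.6, 122.3]
orientation: [3.139, -0.188, -3.122]
force: [0.3, 0.9, -0.3]
gripper_width: 85.7
```

View pics/s22.png

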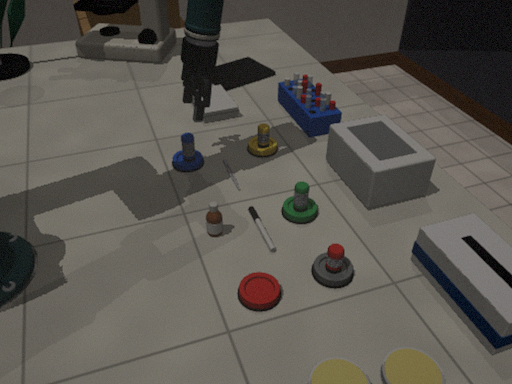

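Blue stands upright in its dish at (188,152). Last is red, from grey to red.

```bash
python3 -m jog '[{"jaw":1,"offset":[-0.5,-0.5,-0.2],"twist":0},{"jaw":1,"offset":[-0.8,-0.7,-0.2],"twist":0},{"jaw":1,"offset":[-0.8,-0.7,-0.2],"twist":0},{"jaw":1,"offset":[-0.8,-0.7,-0.2],"twist":0},{"jaw":1,"offset":[-0.8,-0.7,-0.2],"twist":0},{"jaw":1,"offset":[-0.8,-0.7,-0.2],"twist":0},{"jaw":1,"offset":[-0.8,-0.7,-0.2],"twist":0},{"jaw":1,"offset":[-0.8,-0.7,-0.2],"twist":0}]'
python3 -m jog '[{"jaw":1,"offset":[-0.2,-0.7,0],"twist":0},{"jaw":1,"offset":[-0.1,-0.7,0],"twist":0},{"jaw":1,"offset":[0,-0.7,0],"twist":0},{"jaw":1,"offset":[0,-0.7,0],"twist":0},{"jaw":1,"offset":[0,-0.7,0],"twist":0},{"jaw":1,"offset":[0,-0.7,0],"twist":0},{"jaw":1,"offset":[0,-0.7,0],"twist":0},{"jaw":1,"offset":[0,-0.7,0],"twist":0}]'
```

```text
time: 50.77
tcp_pos: [600.1, 108.7, 126.0]
orientation: [3.141, -0.196, -3.116]
force: [-0.7, 0.7, -0.2]
gripper_width: 85.3
time: 51.43
tcp_pos: [607.9, -16.2, 120.9]
orientation: [-3.141, -0.203, -3.118]
force: [-0.3, -0.3, 0.3]
gripper_width: 85.2
```

```bash
python3 -m jog '[{"jaw":1,"offset":[-0.2,-0.7,-0.05],"twist":0.2},{"jaw":1,"offset":[-0.2,-0.7,-0.05],"twist":0},{"jaw":1,"offset":[-0.2,-0.7,-0.05],"twist":0},{"jaw":1,"offset":[-0.1,-0.7,-0.05],"twist":0},{"jaw":1,"offset":[-0.1,-0.7,-0.05],"twist":0},{"jaw":1,"offset":[-0.1,-0.7,0],"twist":0},{"jaw":1,"offset":[-0.1,-0.7,0],"twist":0},{"jaw":1,"offset":[-0.1,-0.7,0],"twist":0}]'
python3 -m jog '[{"jaw":1,"offset":[-0.1,-0.7,0],"twist":0},{"jaw":1,"offset":[-0.1,-0.7,0],"twist":0},{"jaw":1,"offset":[-0.1,-0.7,0],"twist":0},{"jaw":1,"offset":[-0.1,-0.4,0],"twist":0},{"jaw":1,"offset":[0,0,0],"twist":0},{"jaw":1,"offset":[0,0,0],"twist":0}]'; python3 w.py
```

```text
time: 52.1
tcp_pos: [633.1, -140.5, 123.2]
orientation: [-3.136, -0.201, 3.141]
force: [0.8, -0.4, -1.0]
gripper_width: 85.5
time: 52.6
tcp_pos: [641.4, -200.6, 120.5]
orientation: [-3.136, -0.202, 3.137]
force: [0.1, 0.2, -0.1]
gripper_width: 85.3
cam [ 596.8 -199.4  274. ] state [ 641.3 -200.5  120.4] [-3.135 -0.202  3.137]
red 4283 [197   0  89  60] CUT ell [241.3   8.5] [ 88.3 102.1] stand z16 [ 473.9 -213.2] cap [ 494.4 -210.9]
red 1316 [223 173  42  41]  ell [243.4 193.1] [40.4 41.2] stand z16 [ 621.4 -212.8] cap [ 617.3 -210.6]
green 3306 [414 161  83  83]  ell [455.4 202.4] [80.9 86.3] stand z16 [630.  -34.6] cap [623.2 -68.4]
green 738 [487 196  25  38] CUT ell [505.7 214.4] [33.9 40.6] stand z16 [640.4   8.2] cap [631.4 -34.4]
```

```bash
python3 -m jog '[{"jaw":1,"offset":[0.3,-0.3,0.1],"twist":0},{"jaw":1,"offset":[0.1,-0.15,0.4],"twist":0},{"jaw":1,"offset":[0,0,0.5],"twist":0},{"jaw":1,"offset":[0,0,0.5],"twist":0},{"jaw":1,"offset":[0,0,0.5],"twist":0},{"jaw":1,"offset":[0,0,0.4],"twist":0},{"jaw":1,"offset":[0,0,0],"twist":0},{"jaw":1,"offset":[0,0,0],"twist":0}]'
```

```text
time: 53.32
tcp_pos: [620.6, -206.2, 68.9]
orientation: [-3.138, -0.206, -3.141]
force: [-0.0, -0.2, 0.3]
gripper_width: 85.5
```

```bash
python3 -m jog '[{"jaw":1,"offset":[0,-0.2,0.3],"twist":0},{"jaw":1,"offset":[0,0,0.4],"twist":0},{"jaw":1,"offset":[0,0,0.4],"twist":0},{"jaw":1,"offset":[0,0,0.4],"twist":0},{"jaw":1,"offset":[0,0,0.3],"twist":0},{"jaw":1,"offset":[0,0,0],"twist":0},{"jaw":1,"offset":[0,0,0],"twist":0}]'; python3 w.py
```

```text
time: 53.9
tcp_pos: [612.8, -210.7, 29.7]
orientation: [-3.138, -0.206, -3.141]
force: [-0.2, 0.1, -0.1]
gripper_width: 85.2
cam [ 568.7 -210.1  183.4] state [ 612.7 -210.6   29.6] [-3.138 -0.206 -3.14 ]
red 5789 [187   0 132  60] CUT ell [252.4 -19.5] [135.2 157.3] stand z16 [ 474.6 -213.4] cap [ 498.8 -212.6]
red 3917 [222 242  70  73]  ell [257.  278.2] [69.3 72.5] stand z16 [ 632. -211.] cap [ 615.8 -210.8]
```

```bash
python3 -m jog '[{"jaw":1,"offset":[0,0,0.1],"twist":0},{"jaw":0,"offset":[0,0,0],"twist":0},{"jaw":0,"offset":[0,0,0],"twist":0},{"jaw":0,"offset":[0,0,0],"twist":0},{"jaw":0,"offset":[0,0,0],"twist":0},{"jaw":0,"offset":[0,0,0],"twist":0},{"jaw":0,"offset":[0,0,0],"twist":0},{"jaw":0,"offset":[0,0,0],"twist":0}]'
python3 -m jog '[{"jaw":0,"offset":[0,0,0],"twist":0},{"jaw":0,"offset":[0,0,0],"twist":0}]';  python3 -c "
from h import *
d,R,t=cam('wrist');save(d,'w23')"
python3 -m jog '[{"jaw":0,"offset":[0,0,-0.4],"twist":0},{"jaw":0,"offset":[0,0,-0.5],"twist":0},{"jaw":0,"offset":[0,0,-0.5],"twist":0},{"jaw":0,"offset":[0,0,-0.5],"twist":0},{"jaw":0,"offset":[0,0,-0.5],"twist":0},{"jaw":0,"offset":[0,0,-0.5],"twist":0},{"jaw":0,"offset":[0,0,0],"twist":0}]'
```

```text
time: 54.62
tcp_pos: [614.1, -211.1, 30.1]
orientation: [-3.136, -0.201, -3.141]
force: [0.4, -0.2, -0.8]
gripper_width: 28.4
time: 54.78
tcp_pos: [613.9, -211.0, 29.6]
orientation: [-3.137, -0.202, -3.14]
force: [0.3, -0.3, 1.0]
gripper_width: 28.5
time: 55.42
tcp_pos: [627.0, -210.7, 93.0]
orientation: [-3.136, -0.201, -3.141]
force: [0.5, -0.1, 0.7]
gripper_width: 28.5
```

View pics/w23.png

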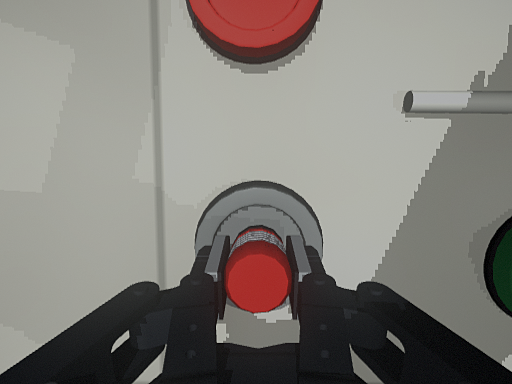

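```bash
python3 -m jog '[{"jaw":0,"offset":[0.3,0,0],"twist":0},{"jaw":0,"offset":[0.4,0,0],"twist":0},{"jaw":0,"offset":[0.4,0,0.05],"twist":0},{"jaw":0,"offset":[0.4,0,0.05],"twist":0},{"jaw":0,"offset":[0.4,0,0.05],"twist":0},{"jaw":0,"offset":[0.4,0,0.05],"twist":0},{"jaw":0,"offset":[0.4,0,0.05],"twist":0},{"jaw":0,"offset":[0.4,0,0.05],"twist":0}]'
python3 -m jog '[{"jaw":0,"offset":[0.4,0,0.05],"twist":0},{"jaw":0,"offset":[0.4,0,0.05],"twist":0},{"jaw":0,"offset":[0.4,0,0.05],"twist":0},{"jaw":0,"offset":[0.4,0,0.05],"twist":0},{"jaw":0,"offset":[0.4,0,0.05],"twist":0},{"jaw":0,"offset":[0.4,0,0.05],"twist":0},{"jaw":0,"offset":[0.4,0,0.05],"twist":0},{"jaw":0,"offset":[0.4,0,0.05],"twist":0}]'
```

```text
time: 56.08
tcp_pos: [556.8, -210.0, 98.3]
orientation: [-3.138, -0.206, -3.14]
force: [-0.6, -0.1, -1.5]
gripper_width: 28.3
time: 56.75
tcp_pos: [480.2, -208.6, 101.2]
orientation: [-3.142, -0.214, -3.141]
force: [-0.2, -0.3, -1.8]
gripper_width: 28.1
```

```bash
python3 -m jog '[{"jaw":0,"offset":[-0.2,-0.1,0],"twist":0},{"jaw":0,"offset":[-0.2,-0.1,0],"twist":0},{"jaw":0,"offset":[0,0,0.3],"twist":0},{"jaw":0,"offset":[0,0,0.4],"twist":0},{"jaw":0,"offset":[0,0,0.2],"twist":0},{"jaw":0,"offset":[0,0,0],"twist":0},{"jaw":0,"offset":[0,0,0],"twist":0}]';python3 w.py;  python3 -c "
from h import *
d,R,t=cam('wrist');save(d,'w24')"
```

```text
time: 57.33
tcp_pos: [483.6, -213.2, 79.7]
orientation: [-3.142, -0.214, 3.141]
force: [0.3, 0.5, -0.5]
gripper_width: 28.3
cam [ 440.8 -213.   233.7] state [ 483.5 -213.1   79.6] [ 3.141 -0.214  3.142]
red 6059 [207 163 100  89]  ell [257.  211.1] [96.3 99.9] stand z16 [ 472.  -213.4] cap [ 465.8 -213.3]
red 3921 [224 241  68  72]  ell [257.6 276.5] [69.2 72.7] stand z16 [ 519.9 -213. ] cap [ 504.3 -213. ]
```

View pics/w24.png

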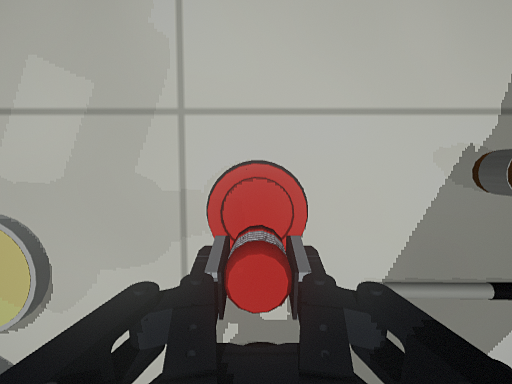

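```bash
python3 -m jog '[{"jaw":0,"offset":[0.05,0,0.3],"twist":0},{"jaw":0,"offset":[0.05,0,0.4],"twist":0},{"jaw":0,"offset":[0,0,0.4],"twist":0},{"jaw":0,"offset":[0,0,0.4],"twist":0},{"jaw":0,"offset":[0,0,0.3],"twist":0},{"jaw":0,"offset":[0,0,0],"twist":0},{"jaw":0,"offset":[0,0,0],"twist":0}]'
```

```text
time: 58.02
tcp_pos: [472.9, -213.0, 41.2]
orientation: [3.142, -0.214, -3.141]
force: [0.6, 0.4, -1.6]
gripper_width: 28.6
```

```bash
python3 -m jog '[{"jaw":0,"offset":[0,0,0.3],"twist":0},{"jaw":0,"offset":[0,0,0.2],"twist":0},{"jaw":0,"offset":[0,0,0],"twist":0},{"jaw":0,"offset":[0,0,0],"twist":0}]'
```

```text
time: 58.35
tcp_pos: [470.8, -213.1, 30.6]
orientation: [-3.141, -0.213, -3.142]
force: [0.2, 0.1, -1.2]
gripper_width: 28.6
```

```bash
python3 -m jog '[{"jaw":0,"offset":[0,0,0.1],"twist":0},{"jaw":0,"offset":[0,0,0.05],"twist":0},{"jaw":0,"offset":[0,0,0],"twist":0}]'; python3 -c "
from h import *
d,R,t=cam('side'); cv2.imwrite('pics/s25.png',cv2.resize(d['pixels'][210:330,195:325,::-1],None,fx=5,fy=5,interpolation=cv2.INTER_CUBIC))"
```

```text
time: 58.6
tcp_pos: [471.2, -213.4, 30.1]
orientation: [-3.14, -0.211, 3.141]
force: [0.1, 0.5, -1.3]
gripper_width: 28.0
```

View pics/s25.png

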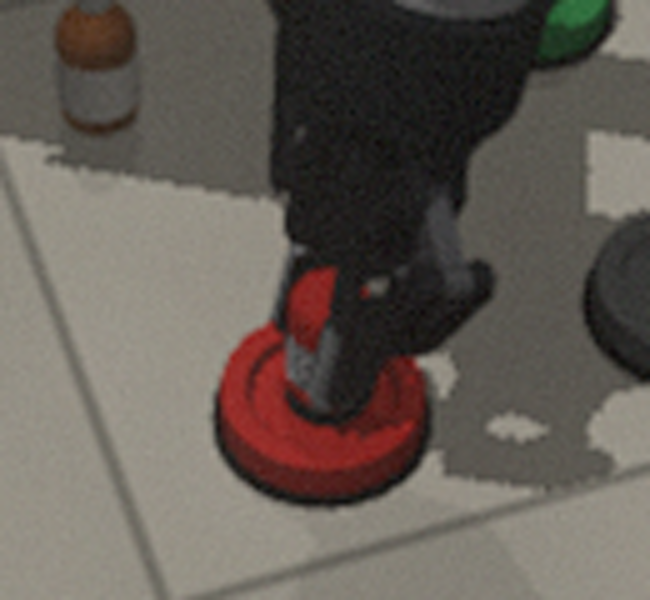

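Red is seated in the red dish. Release, lift and check every view.

```bash
python3 -m jog '[{"jaw":0,"offset":[0,0,0.08],"twist":0},{"jaw":0.15,"offset":[0,0,0],"twist":0},{"jaw":0.3,"offset":[0,0,0],"twist":0},{"jaw":1,"offset":[0,0,0],"twist":0},{"jaw":1,"offset":[0,0,0],"twist":0},{"jaw":1,"offset":[0,0,0],"twist":0},{"jaw":1,"offset":[0,0,0],"twist":0},{"jaw":1,"offset":[0,0,0],"twist":0}]'
python3 -m jog '[{"jaw":1,"offset":[0,0,-0.5],"twist":0},{"jaw":1,"offset":[0,0,-0.6],"twist":0},{"jaw":1,"offset":[0,0,-0.6],"twist":0},{"jaw":1,"offset":[0,0,-0.6],"twist":0},{"jaw":1,"offset":[0,0,-0.6],"twist":0},{"jaw":1,"offset":[0,0,-0.6],"twist":0},{"jaw":1,"offset":[0,0,-0.6],"twist":0},{"jaw":1,"offset":[0,0,-0.6],"twist":0}]'
python3 -m jog '[{"jaw":1,"offset":[0,0,-0.7],"twist":0},{"jaw":1,"offset":[0,0,-0.7],"twist":0},{"jaw":1,"offset":[0,0,-0.7],"twist":0},{"jaw":1,"offset":[0,0,-0.7],"twist":0},{"jaw":1,"offset":[0,0,-0.5],"twist":0},{"jaw":1,"offset":[0,0,0],"twist":0},{"jaw":1,"offset":[0,0,0],"twist":0}]'
python3 - <<'E'
from h import *
for n in('side','top'):
    d,R,t=cam(n); save(d,n+'26')
E
```

```text
time: 59.32
tcp_pos: [471.7, -214.1, 29.3]
orientation: [-3.139, -0.209, 3.141]
force: [0.3, 0.3, 0.7]
gripper_width: 85.3
time: 59.98
tcp_pos: [492.4, -213.5, 130.0]
orientation: [-3.139, -0.21, 3.141]
force: [-0.1, 0.2, -0.0]
gripper_width: 85.3
time: 60.57
tcp_pos: [510.5, -214.0, 211.1]
orientation: [-3.131, -0.193, 3.141]
force: [0.4, -0.4, -1.0]
gripper_width: 85.3
```

View pics/side26.png

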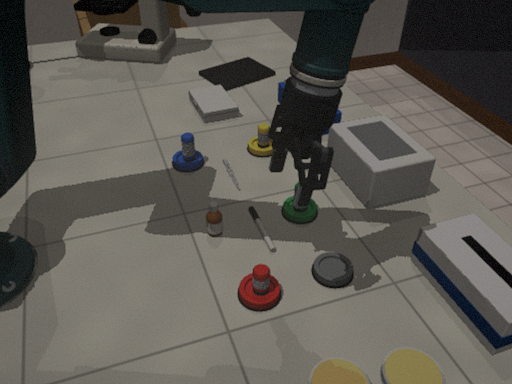

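View pics/top26.png

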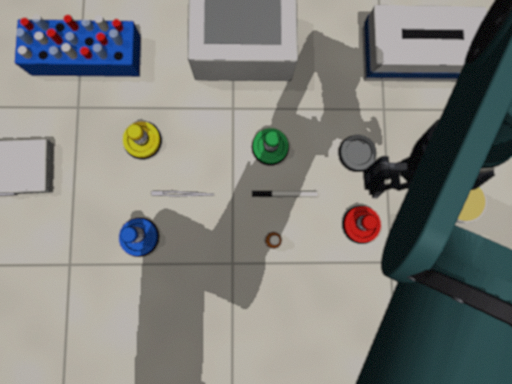

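Both views show each objective upright on its own stand: red (362,224), green (270,143), yellow (141,138) and blue (138,236) in the top view. Grey is empty, the bottle is still at (273,240), and the gripper is clear.

```bash
python3 -c "
from workcell import robot
print(robot.sign_off())"
```

```text
the job is handed in; nothing more can be done
None
```

All four objectives are now upright in the dishes of their own colour, and I handed the job in at about 61 s of the 144 s allowed. I swapped yellow and green by way of the grey stand, then red and blue the same way.

**Last checks:** the final side and top pictures show each objective on its matching stand. The grey stand is empty, the oil bottle is at the same pixel as at the start, and the open gripper is well clear. The wrist force readings stayed around 1–2 N. The sign-off reports no verdict.

**What disagreed:**
- **Tool tilt:** the tool gradually tilted to about 12° during the moves, and my one attempt to correct it made little difference. Between grip and release it changed by 0.05 rad (2.6°) at most.
- **Blue objective:** it may have dropped up to about 1 mm on release, because the force reading never clearly showed it touching the dish floor. It stands upright.
- **Camera views:** the cameras disagreed by about 3–5 mm sideways on the left-hand stands, and I used values in between.

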